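Hold a laminate angle in the cutting jig for the next specimen

TASK

First take the short L-shaped specimen that was just sawn off and still lies loose on the cutting jig, and lay it flat in the empty bay of the tray, the same way round as its two neighbours. Then stand the long laminate angle on the jig, upright leg toward the fence and its end butted against the stop, and with one diagonal push into its inner corner press it firmly against the fence and down on the jig table together, pushing on the long side of the saw slot and keeping the fingers clear of the slot. Finish while you are still pushing, so that I can saw the next specimen: do not let go, and leave everything else where it is.

Things in the scene. Friction and masses are not known exactly. Their poses are not given: they have to be found in the camera images.
- jig: aluminium cutting jig, fixed to the bench, 150 (x) x 190 (y) mm on four rubber feet. Origin on the bench under the middle of the plate; +x points to the fence, +y to the stop, z up. Its table top is 16 mm above the bench. Its parts jig_table, jig_fence and jig_stop are listed below and move with it
- jig_table: the jig's flat plate, its top 16 mm above the bench, with a narrow saw slot across it (frame the same as that of jig)
- jig_fence: the jig's fence, an upright bar 14 mm thick along the far edge of the table, cut through by the saw slot; its working face is the plane x = 50 mm in the frame of jig, it spans y = -95 to 95 mm, and its top is 34 mm above the table (frame the same as that of jig)
- jig_stop: the jig's steel stop bar at the +y end of the table: working face is the plane y = 65 mm in the frame of jig, the bar is 16 mm thick and 24 mm high above the table, and runs from the fence 80 mm forward (x = -30 to 50 mm); its clamp knob over the fence rises to 54 mm above the table (frame the same as that of jig)
- jig_corner (a point): inner corner of the jig, where the fence face, the stop face and the table top meet; axes as jig
- saw_slot (a point): the 3.5 mm wide saw slot where it meets fence face and table top, 45 mm to the -y side of the stop face; the slot runs along x, axes as jig. The long side of the slot is its -y side, away from the stop; being clear means that the middle of the gripper is more than 20 mm to that side
- stock: long dark laminate angle (L-section), 130 mm long along y, both legs 40 mm wide and 9 mm thick, about 0.13 kg, loose on the bench with one leg flat and one leg upright. Origin: centre of its 40 x 130 mm footprint, on the underside; z up. The upright leg stands at the +x side: x = 11 to 20 mm, up to z = 40 mm; the flat leg is 9 mm high and spans x = -20 to 20 mm. The inner corner has a 5 mm fillet
- stock_heel (a point): outer lower corner of the stock at its +y end (x = 20, y = 65, z = 0 mm in its frame): the point that belongs in jig_corner. It slides on the jig with a friction coefficient of about 0.3. It is light: slid by a push high on its upright leg it can tip over toward the fence, and slid by a push well off its mid length while it rubs on the stop it can turn and jam; a low push at mid length slides it straight
- specimen: short cut piece of the same angle, 45 mm long along y, section, origin and axes as the stock, about 0.05 kg; starts loose on the jig's table, well clear of the fence
- specimen_leg (a point): middle of the top edge of the specimen's upright leg (x = 15.5, y = 0, z = 40 mm in its frame)
- tray: white tray, fixed to the bench, with three bays in a row along y, each 46 (x) x 51 (y) mm inside; 4 mm floor, walls 14 mm above the bench and 4 mm thick. Origin on the bench under its middle; +x is the side at which the neighbours' upright legs stand
- empty_bay (a point): centre of the floor of the empty bay (the -y end bay, 4 mm above the bench); axes as tray. The specimen lies right with its upright leg at the +x side
- neighbour_0: cut specimen lying in the middle bay, upright leg at the tray's +x side; leave alone
- neighbour_1: cut specimen lying in the +y bay; leave alone
- marker: black marker pen with a white cap, 126 x 14 x 14 mm, lying on the bench near the front edge; leave alone
- tape: roll of paper tape, 68 mm wide, 19 mm high; leave alone
- timer: white bench timer, 58 x 58 x 18 mm, behind the jig; leave alone
Things that resemble listed ones, but are neither listed nor needed, are in the scene too. What is shaped like the specimen but brown or pink is not meant.

How it is judged:
By the outcome, as a careful person would: the job done as asked, in the order asked, and still so for the second after the job is handed in, while the arm keeps its last pose, push and grip.
It also fails if it takes over 61 s, if anything falls off the work surface, if the arm or the gripper's body presses on something with over 40 N, if the wrist force passes 120 N, or if a joint passes its speed limit or range.

ROBOT

A 7-joint arm with a two-finger parallel gripper is mounted at the origin on a cart in front of the work surface, level with it; the furniture and walls round the work are solid. World frame = base frame: x ahead of the robot, y to its left, z up, the work surface at z = 0. Lengths are in m, angles in rad, forces in N, time in s.
With the tool pointing down it reaches from about 0.35 to 0.9 m from the base axis. Payload 19.9 kg.
Tool frame: the origin (TCP) lies at the very end of the fingers, on their centre line; the grasp point (between the pads) lies env.grip_depth behind it (env.grip_depth is the distance from the TCP to the grasp point, in m); x points along the fingers, y is the direction in which the jaws open and shut, and the axes are right-handed (so a half turn about x gives the same grasp; the last joint's range is limited). The gripper opens to 85 mm and grips with 20 to 120 N. Pads are 22 mm wide; open, the fingers measure 114 mm over their backs; the gripper's body (76 mm by 85 mm) begins 54 mm behind the grasp point. The pads swing forward as they close: fully open they stand 13 mm farther back than shut.
Start: joints at [-1.22, 0.417, -0.01, 1.614, 0.005, 1.111, -0.053], TCP at [0.239, 0.578, 0.204] pointing down, gripper open.
Joint ranges: [-2.81, 2.81], [-0.39, 2.02], [-1.27, 1.25], [0.06, 2.57], [-1.19, 4.33], [0.19, 2], [-2.82, 2.82]. Speed limits (rad/s): [1.89, 1.89, 2.39, 2.39, 3.01, 3.01, 3.01].

INTERFACE

Orientations are given as a rotation vector (axis times angle).
In Python, from station import env gives the robot as it stands.
- The arm moves only by the tool servo_tool, never from a script. Its argument "series" is a list of rows, each a list of 3 entries, a list of its own where there are three numbers: the turn, a rotation vector about the tool's x, y, z each as a share of pi rad, from -1 to 1, then the shift along the tool's x, y, z each as a share of 300 mm, from -1 to 1, then the finger opening in mm, from 0 to 85.4. In form: [[[wx, wy, wz], [tx, ty, tz], grip], ...]. A call has 1 to 20 rows; each row shifts and turns the commanded pose from where the row before left it, along the tool's axes as they then stand; what a row does not reach is not made up. A row lasts 1/10 s, in which the tool goes at most 50 mm and 8.59 degrees, less where a joint would pass 70% of its speed; a pose out of reach is approached as far as the arm can. A call with a number of a shift or a turn outside -1 to 1 is refused whole. A call with a gripper value outside its range is refused whole. The fingers move at their own pace and stop on an object; "newtons" is the grip in N (left out, the last holds). Time passes only in rows, so rows that do not move let the fingers close. It gives the time, the measured TCP pose, the force and the opening at its end, in the units of the state.
- env.state(): the state, without advancing time (a new reading comes with each control period).
- env.get_image(name): name is "scene" or "top" or "wrist"; returns (picture, depth): 480x640x3 uint8, red, green, blue; 480x640 float32, m along the optical axis (not along the pixel's ray), 0 where there is no reading.
- env.camera_info(name): a dict with "fovy" (degrees; the focal length in pixels is half the picture's height over the tangent of half this angle, whatever the lens; pixels are square), "cx", "cy" (the principal point, pixels), "origin" and "orientation" of the camera in the world. Camera axes: x right, y up, looking along -z (the intrinsics and any distortion apply to the point x, -y, -z); pixel columns grow to the right and rows downward; lengths in m; the calibration is good to about 2 mm. A picture is of the moment at which its call begins: read the wrist's pose just before it. camera_info takes no time and is no camera call; for the wrist camera it gives the pose at the moment of the call.
- env.finish_job(): hands the job in, once; it reports no verdict.
The state is a dict: "clock": time; "joints": joint angles; "dq": joint speeds; "joint_efforts": joint torques, N m; "tool_pos": TCP position; "orientation": TCP orientation; "contact_force": force on the tool from outside, world axes, zero at the start; "ft_torque": the same for the moment, N m; "width": finger opening in m.
Only numpy, scipy, OpenCV 4.12 (cv2) and the standard library are available. Lean on these libraries where they do the work, as an engineer would, in place of code of your own. Each camera call takes 0.05 s, during which the arm holds its last target.

## Working session

There is one attempt and no reset: what is moved stays moved. The work goes in short steps, Python scripts to look and compute and a tool call to move; the robot and the scene stay as the last step left them, time stands still between calls to the robot, and variables do not carry over. Pictures are saved under pics/ and viewed, and the job is handed in when it is done.

Besides the shell and the picture viewer there is one more tool, called after "Emit:" in YAML: its name, and indented under it one key for each argument. servo_tool: Moves the arm, as the interface text tells. Shift numbers are shares of 300 mm and turn numbers shares of pi rad, none past 1 either way. Its arguments: {"type":"object","properties":{"series":{"type":"array","items":{"type":"array"}},"newtons":{"type":"number"}},"required":["series"]}

```bash
ls; mkdir -p pics; python3 - <<'E'
from station import env
import cv2,numpy as np
print(env.state()); print(env.grip_depth)
for n in ["scene","top","wrist"]:
    print(n,env.camera_info(n))
    im,d=env.get_image(n)
    cv2.imwrite(f"pics/{n}0.png",im[:,:,::-1]); np.save(f"{n}0.npy",d); 
E
```

```text
pics
{'clock': 0.0, 'joints': array([-1.22052902,  0.4179909 , -0.01035422,  1.61419716,  0.00468557,
        1.11072758, -0.05301855]), 'dq': array([ 0.00260249,  0.0003926 ,  0.00057963,  0.00022053, -0.00121254,
       -0.00205508,  0.00027968]), 'joint_efforts': array([ 4.21165914e-04, -8.64464307e+01,  6.79264572e-01, -4.34876347e+01,
        1.90953515e-02,  7.84869888e-03,  2.47012331e-07]), 'tool_pos': array([0.23846434, 0.5772792 , 0.20293984]), 'orientation': array([ 0.3063074 ,  1.54905455, -0.30833567]), 'contact_force': array([-0.17752768, -0.2655056 ,  0.514539  ]), 'ft_torque': array([-0.03643459,  0.02608801,  0.00198345]), 'width': 0.08522024398196294}
0.0187
scene {'fovy': 45.39585641852178, 'cx': 311.3238175418539, 'cy': 238.1614162093924, 'origin': array([-0.15754302, -0.87324879,  0.97837416]), 'orientation': array([ 0.85865058, -0.28260692, -0.59082217])}
top {'fovy': 52.47305615547328, 'cx': 307.110630713558, 'cy': 239.1759061034534, 'origin': array([0.35857943, 0.06725147, 1.35269206]), 'orientation': array([ 0.08752512, -0.1195317 , -1.57304129])}
wrist {'fovy': 65.76183094391212, 'cx': 325.57437163726837, 'cy': 245.89021552516044, 'origin': array([0.16732409, 0.60634745, 0.37237312]), 'orientation': array([-0.26837432, -0.17852235,  1.17009215])}
```

View pics/scene0.png

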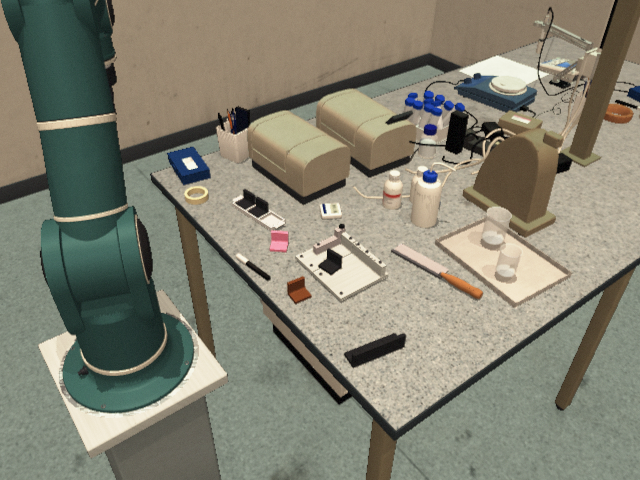

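View pics/top0.png

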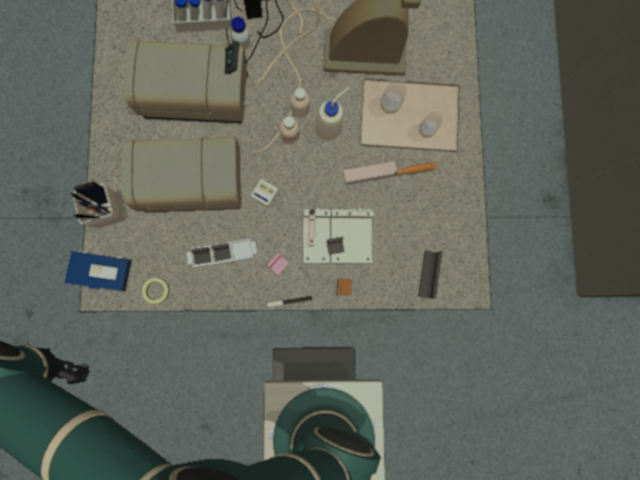

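View pics/wrist0.png

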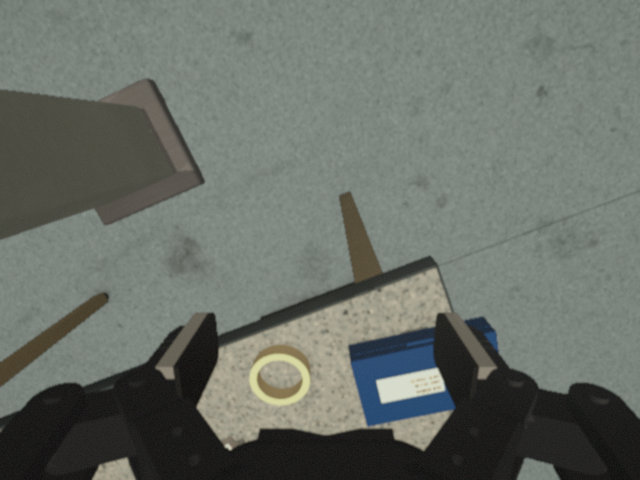

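The scene view shows the jig around (340,265), the dark specimen on it at (331,263), the tray at (258,212) and the stock at (376,349). In the top view these are: jig (338,236), tray (221,252) and stock (430,273).

Things that could be taken for the specimen, by top-view pixel:
- dark piece on the jig (335,244): chosen
- brown piece (344,287): wrong colour
- pink piece (277,263): wrong colour
- dark neighbours in the tray (202,255) and (221,252): to be left alone
- long dark angle (430,273): this is the stock

```bash
cat > h.py <<'E'
from station import env
import cv2,numpy as np
from scipy.spatial.transform import Rotation as R
def snap(n,tag=None):
    ci=env.camera_info(n); im,d=env.get_image(n)
    if tag: cv2.imwrite(f"pics/{tag}.png",im[:,:,::-1])
    return im,d,ci
def cloud(d,ci):
    f=240/np.tan(np.radians(ci['fovy'])/2)
    v,u=np.mgrid[0:480,0:640]
    P=np.stack([(u-ci['cx'])/f*d,-(v-ci['cy'])/f*d,-d],-1)
    return P@R.from_rotvec(ci['orientation']).as_matrix().T+ci['origin']
def proj(p,ci):
    f=240/np.tan(np.radians(ci['fovy'])/2)
    q=(np.atleast_2d(p)-ci['origin'])@R.from_rotvec(ci['orientation']).as_matrix()
    return np.stack([ci['cx']+f*q[:,0]/-q[:,2],ci['cy']-f*q[:,1]/-q[:,2]],-1)
E
python3 - <<'E'
from h import *
for n in ["top","scene"]:
    im,d,ci=snap(n,n+"1")
    np.savez(n+"1.npz",im=im,d=d)
    P=cloud(d,ci)
    g=im.max(-1)
    print(n,d.min(),d.max())
    pts={"top":[(335,244),(202,255),(221,252),(430,273),(340,225),(312,225),(365,258),(245,248),(300,300)],"scene":[(331,263),(258,212),(376,349),(270,215),(350,280)]}[n]
    for u,v in pts: print((u,v),P[v,u].round(4),im[v,u])
    x0,y0,x1,y1={"top":(180,180,450,320),"scene":(220,180,420,370)}[n]
    s=min(800/(x1-x0),600/(y1-y0))
    cv2.imwrite(f"pics/{n}1c.png",cv2.resize(im[y0:y1,x0:x1,::-1],None,fx=s,fy=s,interpolation=cv2.INTER_CUBIC))
E
```

```text
top 0.0 2.4770632
(335, 244) [ 0.5214 -0.0373  0.0207] [76 73 66]
(202, 255) [0.4932 0.329  0.0126] [72 70 62]
(221, 252) [0.5014 0.2772 0.0114] [75 72 65]
(430, 273) [ 0.4405 -0.2996  0.0138] [62 59 53]
(340, 225) [ 0.575  -0.0523  0.0169] [172 179 157]
(312, 225) [0.5714 0.0264 0.0404] [173 162 146]
(365, 258) [ 0.4828 -0.1203  0.0149] [169 176 156]
(245, 248) [0.513  0.212  0.0047] [170 178 171]
(300, 300) [0.3686 0.0598 0.0132] [52 51 44]
scene 0.0 3.9999466
(331, 263) [ 0.5194 -0.0372  0.0276] [45 42 40]
(258, 212) [0.4973 0.2707 0.0123] [38 37 36]
(376, 349) [ 0.4252 -0.3134  0.031 ] [24 21 19]
(270, 215) [ 0.5269  0.2551 -0.0019] [227 212 192]
(350, 280) [ 0.53   -0.1002  0.0114] [241 233 214]
```

View pics/top1c.png

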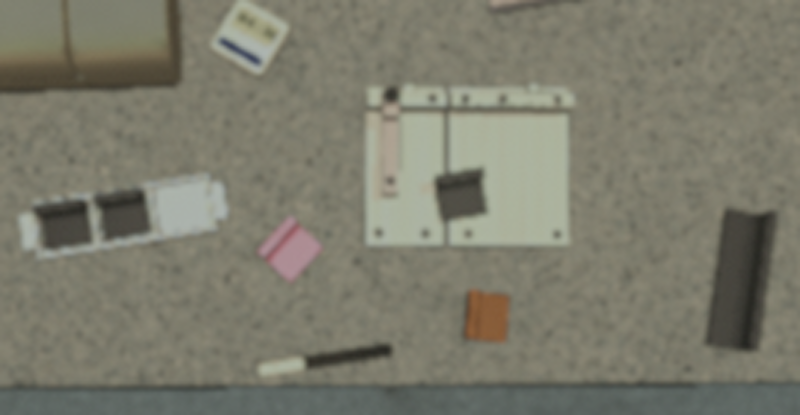

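View pics/scene1c.png

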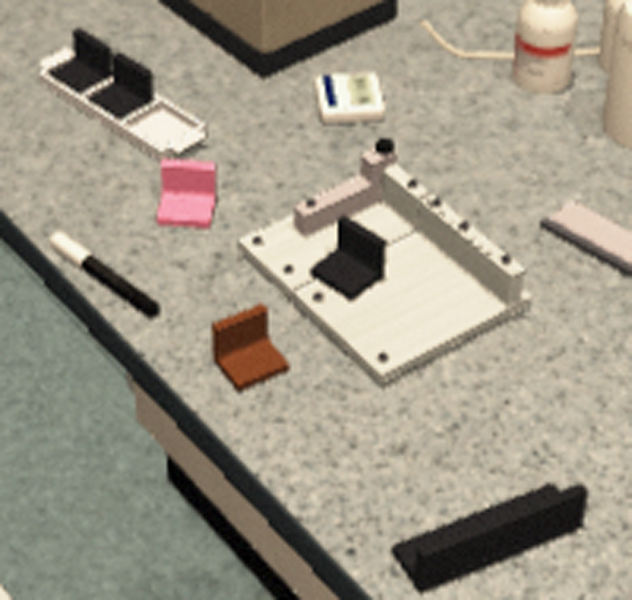

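The crop confirms the black L piece on the jig. The stock's upright leg is on its world −y side. Next I'll work out the tool axes and take rough poses.

```bash
python3 - <<'E'
from h import *
s=env.state(); M=R.from_rotvec(s['orientation']).as_matrix(); print(M.round(3))
ci=env.camera_info('wrist'); C=R.from_rotvec(ci['orientation']).as_matrix()
print("cam in tool", (M.T@(ci['origin']-s['tool_pos'])).round(4)); print((M.T@C).round(3))
np.savez("camtool.npz",t=M.T@(ci['origin']-s['tool_pos']),R=M.T@C)
# rough poses via color masks
im,d,ct=*[np.load("top1.npz")[k] for k in("im","d")],env.camera_info("top")
P=cloud(d,ct)
g=im.astype(int).max(-1)
for nm,(x0,y0,x1,y1) in {"spec":(322,228,350,262),"stock":(410,240,450,305),"n1":(188,244,212,268),"n0":(211,240,234,264)}.items():
    m=(g<100); mm=np.zeros_like(m); mm[y0:y1,x0:x1]=m[y0:y1,x0:x1]
    q=cv2.minAreaRect(np.argwhere(mm)[:,::-1].astype(np.float32)); b=cv2.boxPoints(q)
    ctr=P[mm].mean(0); print(nm,q,ctr.round(3), mm.sum())
# jig white
m=(g>150); m2=np.zeros(m.shape,np.uint8); m2[200:270,295:380]=m[200:270,295:380]
print(cv2.minAreaRect(np.argwhere(m2)[:,::-1].astype(np.float32)))
m2[:]=0; m2[230:275,180:262]=(g>140)[230:275,180:262]
print(cv2.minAreaRect(np.argwhere(m2)[:,::-1].astype(np.float32)))
E
```

```text
[[-0.     0.382  0.924]
 [-0.001  0.924 -0.382]
 [-1.    -0.001  0.   ]]
cam in tool [-0.1694 -0.0006 -0.0769]
[[-0.     0.299 -0.954]
 [ 1.    -0.    -0.   ]
 [-0.001 -0.954 -0.299]]
spec ((335.48077392578125, 245.40383911132812), (14.708710670471191, 15.689291000366211), 78.69007110595703) [ 0.515 -0.036  0.039] 210
stock ((428.7148742675781, 277.9971923828125), (21.226806640625, 58.06507110595703), 12.652557373046875) [ 0.437 -0.295  0.024] 867
n1 ((200.8399658203125, 255.3799591064453), (14.566400527954102, 17.960514068603516), 81.8698959350586) [0.491 0.327 0.032] 238
n0 ((221.00001525878906, 251.49998474121094), (15.100942611694336, 16.277639389038086), 78.69007110595703) [0.5   0.274 0.032] 236
((338.0, 235.0), (54.0, 70.0), 90.0)
((220.4729766845703, 249.33786010742188), (26.139436721801758, 70.52716064453125), 80.53767395019531)
```

Emit:
servo_tool:
  series:
    - [[0.047,0,0],[0,0,0],85]
    - [[0.047,0,0],[0,0,0],85]
    - [[0.047,0,0],[0,0,0],85]
    - [[0.047,0,0],[0,0,0],85]
    - [[0.047,0,0],[0,0,0],85]
    - [[0.047,0,0],[0,0,0],85]
    - [[0.047,0,0],[0,0,0],85]
    - [[0.046,0,0],[0,0,0],85]
    - [[0,0,0],[0,0.109,0.115],85]
    - [[0,0,0],[0,0.109,0.115],85]
    - [[0,0,0],[0,0.109,0.115],85]
    - [[0,0,0],[0,0.109,0.115],85]
    - [[0,0,0],[0,0.109,0.115],85]
    - [[0,0,0],[0,0.109,0.115],85]
    - [[0,0,0],[0,0.109,0.115],85]
    - [[0,0,0],[0,0.109,0.115],85]
    - [[0,0,0],[0,0,0],85]

```text
clock: 1.95
tool_pos: [0.5047, 0.2958, 0.2038]
orientation: [1.214, 1.203, -1.214]
contact_force: [-0.4, 0.4, -0.1]
width: 0.085
```

```bash
cat >> h.py <<'E'
def wsnap(tag):
    s=env.state(); ci=env.camera_info('wrist'); im,d=env.get_image('wrist')
    cv2.imwrite(f"pics/{tag}.png",im[:,:,::-1]); np.savez(tag+".npz",im=im,d=d,**{k:ci[k] for k in ci})
    M=R.from_rotvec(s['orientation']).as_matrix()
    print("t",s['clock'],"tcp",s['tool_pos'].round(4),"\n",M.round(3),"q",s['joints'].round(2),"F",s['contact_force'].round(1))
    return im,d,ci
E
python3 -c "
from h import *
wsnap('w_tray')"
```

```text
t 1.95 tcp [0.5047 0.2958 0.2038] 
 [[ 0.002  1.    -0.007]
 [-0.002 -0.007 -1.   ]
 [-1.     0.002  0.002]] q [-0.88  0.36  0.37  1.73 -0.14  1.08 -0.47] F [-0.4  0.4 -0.1]
```

View pics/w_tray.png

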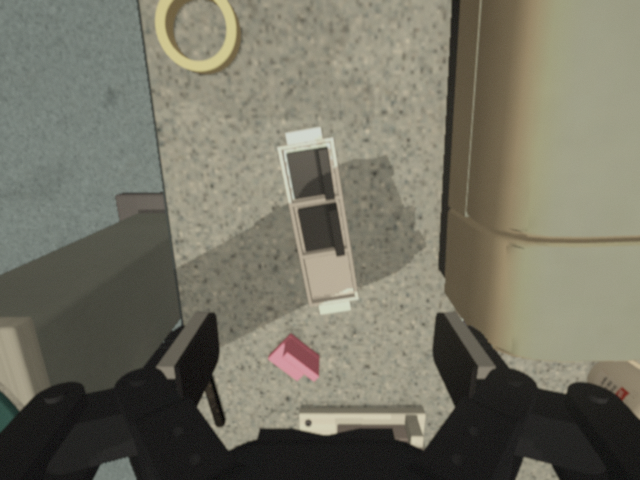

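The tray stands upright in this view, its rim from (278,148) to (357,297). The neighbours' legs are on its right (+X) side and the empty bay is at about (330,273). Next the jig.

Emit:
servo_tool:
  series:
    - [[0,0,0],[0,0.01,0.146],85]
    - [[0,0,0],[0,0.01,0.146],85]
    - [[0,0,0],[0,0.01,0.146],85]
    - [[0,0,0],[0,0.01,0.146],85]
    - [[0,0,0],[0,0.01,0.146],85]
    - [[0,0,0],[0,0.01,0.146],85]
    - [[0,0,0],[0,0.01,0.146],85]
    - [[0,0,0],[0,0,0],85]

```text
clock: 2.8
tool_pos: [0.5216, -0.0096, 0.204]
orientation: [1.212, 1.206, -1.213]
contact_force: [0.8, 0.7, 1.0]
width: 0.085
```

```bash
python3 -c "
from h import *
wsnap('w_jig')
for t,(x0,y0,x1,y1) in {'w_tray':(270,120,370,320)}.items():
    im=cv2.imread('pics/'+t+'.png'); cv2.imwrite('pics/'+t+'_c.png',cv2.resize(im[y0:y1,x0:x1],None,fx=3,fy=3,interpolation=cv2.INTER_CUBIC))
"
```

```text
t 2.8 tcp [ 0.5216 -0.0096  0.204 ] 
 [[ 0.001  1.    -0.005]
 [-0.001 -0.005 -1.   ]
 [-1.     0.001  0.001]] q [-0.48  0.25  0.52  1.88 -0.14  1.04  0.09] F [0.8 0.7 1. ]
```

View pics/w_jig.png

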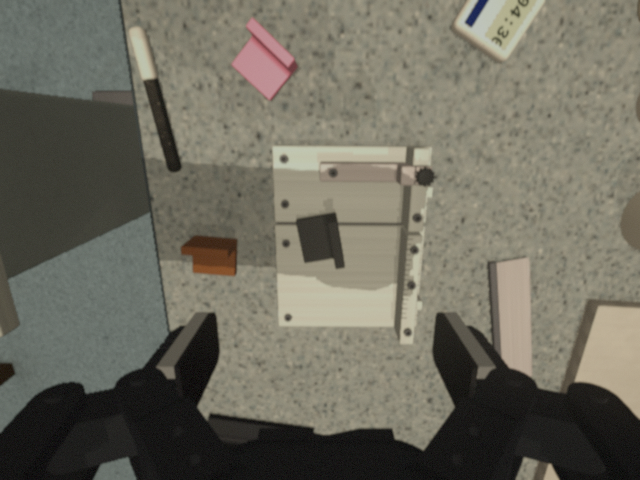

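View pics/w_tray_c.png

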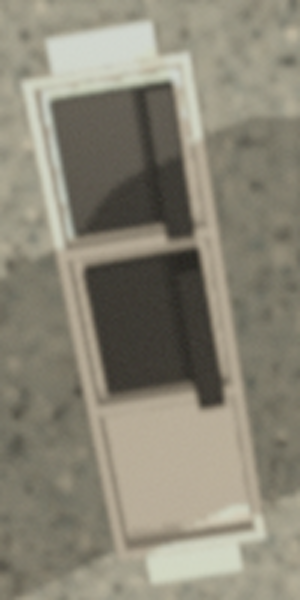

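```bash
python3 -c "
from h import *
im=cv2.imread('pics/w_jig.png')
for n,(x0,y0,x1,y1) in {'a':(265,135,445,270),'b':(265,220,445,355)}.items():
    c=cv2.resize(im[y0:y1,x0:x1],None,fx=4.4,fy=4.4,interpolation=cv2.INTER_CUBIC)
    for u in range(x0,x1,20): cv2.putText(c,str(u),(int((u-x0)*4.4),10),0,.35,(0,0,255),1); cv2.line(c,(int((u-x0+.5)*4.4),12),(int((u-x0+.5)*4.4),18),(0,0,255),1)
    for v in range(y0+5,y1,20): cv2.putText(c,str(v),(0,int((v-y0+.5)*4.4)),0,.35,(0,0,255),1)
    cv2.imwrite(f'pics/w_jig_{n}.png',c)
"
```

```text
(no output)
```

View pics/w_jig_a.png

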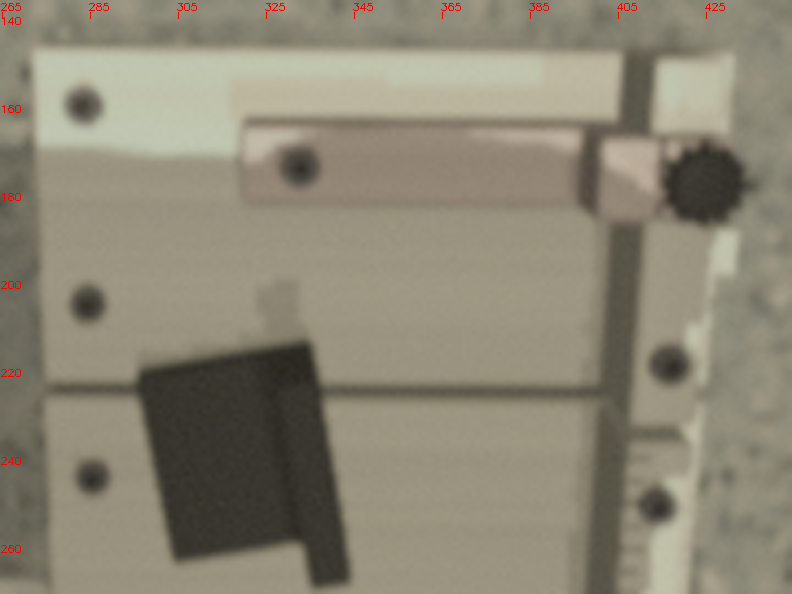

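View pics/w_jig_b.png

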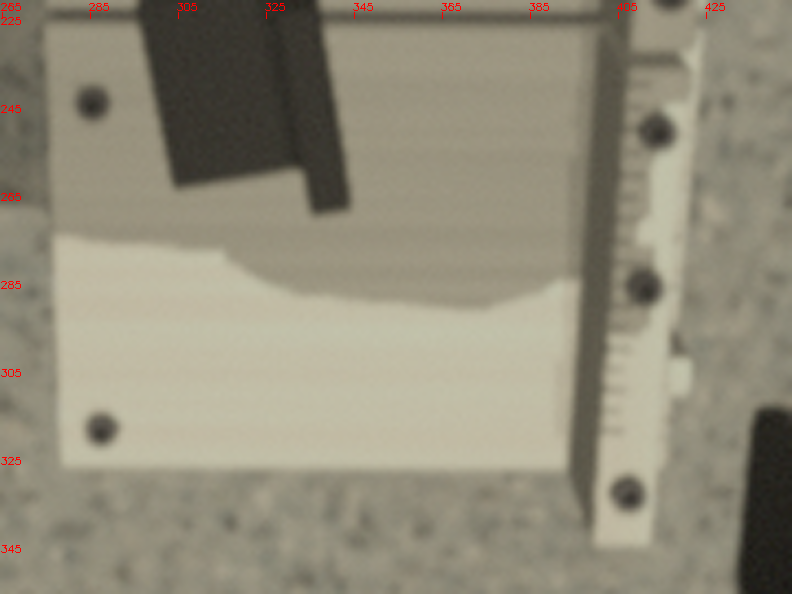

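```bash
cat > fit.py <<'E'
from h import *
from scipy.optimize import least_squares
def load(t):
    z=np.load(t+'.npz'); return {k:z[k] for k in z.files}
def T(p,q): 
    c,s=np.cos(p[2]),np.sin(p[2]); q=np.asarray(q,float)/1000
    return np.c_[p[0]+c*q[:,0]-s*q[:,1],p[1]+s*q[:,0]+c*q[:,1],q[:,2]]
def fit(ci,obj,pix,p0):
    r=least_squares(lambda p:(proj(T(p,obj),ci)-pix).ravel(),p0,loss='soft_l1')
    return r.x,(proj(T(r.x,obj),ci)-pix)
E
python3 - <<'E'
from fit import *
cj=load('w_jig'); ct=load('w_tray')
A=[((-75,95,16),(272.2,145.9)),((-75,-95,16),(278.6,325.9)),((50,95,16),(405.2,145.9)),((50,-95,50),(399.3,343.6)),((50,-95,16),(393.6,325.9)),((64,-95,50),(413.1,343.4)),((50,95,50),(413.4,147)),((64,95,50),(431.1,147)),((-30,65,40),(319,180.9)),((-30,81,40),(320,163.4)),((-75,20,16),(275.4,222.7))]
S=[((-20,22.5,16),(295.6,219)),((-20,-22.5,25),(304,262.2)),((20,-22.5,56),(344,266.8)),((11,-22.5,56),(335.6,267.9)),((20,22.5,16),(335,212.2))]
Tr=[((-27,84.5,14),(276.8,147.8)),((27,84.5,14),(332.8,137.2)),((-27,-84.5,14),(309.5,304.5)),((27,-84.5,14),(357.8,298.8))]
for n,c,L,p0 in [('jig',cj,A,(.52,-.06,0)),('spec',cj,S,(.515,-.04,.1)),('tray',ct,Tr,(.505,.26,.1))]:
    p,r=fit(c,[a for a,_ in L],np.array([b for _,b in L]),p0); print(n,p.round(4),np.degrees(p[2]).round(2)); print(r.round(1).tolist())
# depth checks
for n,c,pts in [('jig',cj,[(350,240),(350,310),(360,172),(325,240),(325,250),(300,235)]),('tray',ct,[(330,270),(340,230)])]:
    P=cloud(c['d'],c); print(n,[P[v,u].round(4).tolist() for u,v in pts])
E
```

```text
jig [ 0.5454 -0.0426 -0.0089] -0.51
[[-0.9, -1.2], [-0.4, 0.6], [0.6, -0.6], [0.4, 0.6], [0.1, 1.0], [0.7, 0.9], [0.8, -0.0], [-0.3, 0.0], [0.4, -0.1], [-0.6, -0.9], [-1.1, 0.5]]
spec [ 0.5151 -0.035   0.183 ] 10.48
[[-0.5, -1.2], [-0.1, 0.9], [1.0, 0.3], [-0.3, 0.9], [0.1, -1.8]]
tray [0.4991 0.2776 0.1627] 9.32
[[-0.7, -1.1], [0.3, -0.6], [-0.5, 3.2], [1.2, 1.1]]
jig [[0.5457, -0.0396, 0.0159], [0.547, -0.1181, 0.0147], [0.5521, 0.0301, 0.0382], [0.5206, -0.0371, 0.0241], [0.5206, -0.0477, 0.0233], [0.4962, -0.0319, 0.0238]]
tray [[0.5089, 0.2286, 0.0029], [0.5178, 0.2832, 0.0422]]
```

Emit:
servo_tool:
  series:
    - [[-0.03,0,0],[0,0,0],55]
    - [[-0.03,0,0],[0,0,0],55]
    - [[0,0,0],[0,0.015,0.079],55]
    - [[0,0,0],[0.12,0,0],55]
    - [[0,0,0],[0.12,0,0],55]
    - [[0,0,0],[0.12,0,0],55]
    - [[0,0,0],[0.1,0,0],55]
    - [[0,0,0],[0.07,0,0],55]
    - [[0,0,0],[0.04,0,0],55]
    - [[0,0,0],[0,0,0],55]
    - [[0,0,0],[0,0,0],55]

```text
clock: 3.95
tool_pos: [0.5311, -0.0266, 0.0333]
orientation: [1.068, 1.293, -1.067]
contact_force: [-0.6, 0.2, 0.4]
width: 0.0549
```

```bash
python3 -c "
from fit import *
wsnap('w_g1')
ct=load('w_tray')
Tr=[((-27,84.5,14),(276.8,147.8)),((27,84.5,14),(332.8,137.2)),((27,-84.5,14),(357.8,298.8)),((-27,-84.5,14),(308.2,308))]
p,r=fit(ct,[a for a,_ in Tr],np.array([b for _,b in Tr]),(.5,.27,.16)); print(p,np.degrees(p[2]),r.round(1).tolist())
print('bay',T(p,[(0,-55,4),(15.5,-55,0)]))
im=cv2.imread('pics/w_tray.png')
for x in (-27,-23,23,27):
  q=proj(T(p,[(x,-84.5,14),(x,84.5,14)]),ct); cv2.line(im,*[tuple(int(round(t*16)) for t in a) for a in q],(0,255,0),1,cv2.LINE_AA,4)
for y in (-84.5,-80.5,-29.5,-25.5,84.5):
  q=proj(T(p,[(-27,y,14),(27,y,14)]),ct); cv2.line(im,*[tuple(int(round(t*16)) for t in a) for a in q],(0,255,0),1,cv2.LINE_AA,4)
cv2.imwrite('pics/tray_ov.png',cv2.resize(im[120:320,250:390],None,fx=3,fy=3,interpolation=cv2.INTER_CUBIC))
"
```

```text
t 3.95 tcp [ 0.5311 -0.0266  0.0333] 
 [[ 0.001  0.982  0.189]
 [ 0.     0.189 -0.982]
 [-1.     0.001  0.   ]] q [-0.33  0.52  0.41  1.98 -0.31  0.7   0.45] F [-0.6  0.2  0.4]
[0.49868118 0.27714677 0.15799457] 9.05242179836744 [[-0.8, -0.8], [0.3, -0.1], [0.4, 1.7], [0.0, 0.1]]
bay [[0.50733477 0.22283181 0.004     ]
 [0.52264172 0.22527055 0.        ]]
```

View pics/tray_ov.png

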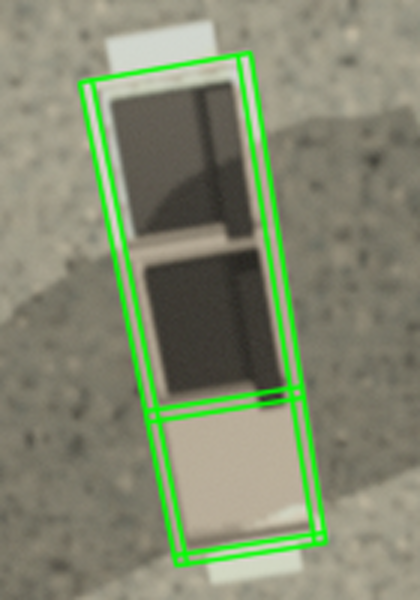

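View pics/w_g1.png

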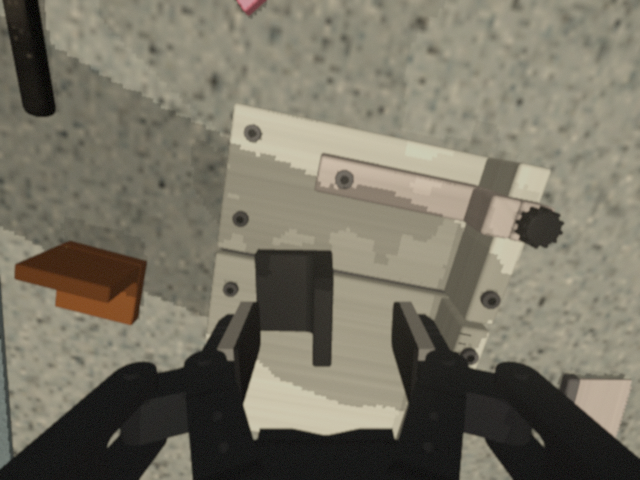

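The jaws straddle the leg and the tray overlay fits. I'll centre the grip and close.

Emit:
servo_tool:
  series:
    - [[0,0,0],[0,-0.006,0.018],55]
    - [[0,0,0],[0,0,0],5]
    - [[0,0,0],[0,0,0],5]
    - [[0,0,0],[0,0,0],5]
    - [[0,0,0],[0,0,0],5]
    - [[0,0,0],[0,0,0],5]
    - [[0,0,0],[0,0,0],5]
    - [[0,0,0],[0,0,0],5]
  newtons: 40

```text
clock: 4.8
tool_pos: [0.5299, -0.0328, 0.0326]
orientation: [1.068, 1.293, -1.069]
contact_force: [0.2, -0.3, 0.5]
width: 0.0045
```

```bash
python3 -c "
from fit import *
wsnap('w_g2'); print(env.state()['width'])"
```

```text
t 4.8 tcp [ 0.5299 -0.0328  0.0326] 
 [[-0.     0.982  0.188]
 [-0.     0.188 -0.982]
 [-1.    -0.     0.   ]] q [-0.32  0.52  0.41  1.99 -0.31  0.7   0.46] F [ 0.2 -0.3  0.5]
0.004970610676331459
```

View pics/w_g2.png

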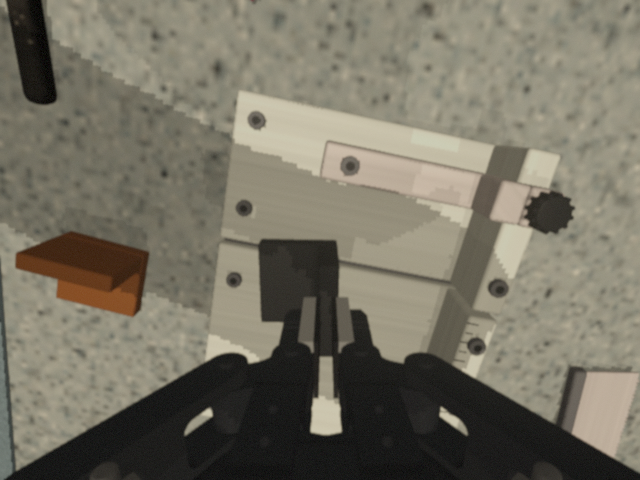

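```bash
python3 -c "
from fit import *
im,d,ci=wsnap('w_g3'); print(env.state()['width'])
cv2.imwrite('pics/w_g3c.png',cv2.resize(im[220:460,220:440,::-1],None,fx=2.5,fy=2.5,interpolation=cv2.INTER_CUBIC))
snap('scene','s_g3'); i=cv2.imread('pics/s_g3.png'); cv2.imwrite('pics/s_g3c.png',cv2.resize(i[180:340,240:440],None,fx=3.5,fy=3.5,interpolation=cv2.INTER_CUBIC))
"
```

```text
t 4.85 tcp [ 0.5299 -0.0328  0.0326] 
 [[-0.     0.982  0.188]
 [-0.     0.188 -0.982]
 [-1.    -0.     0.   ]] q [-0.32  0.52  0.41  1.99 -0.31  0.7   0.46] F [-0.1 -0.4 -0. ]
0.004760463126764071
```

View pics/w_g3c.png

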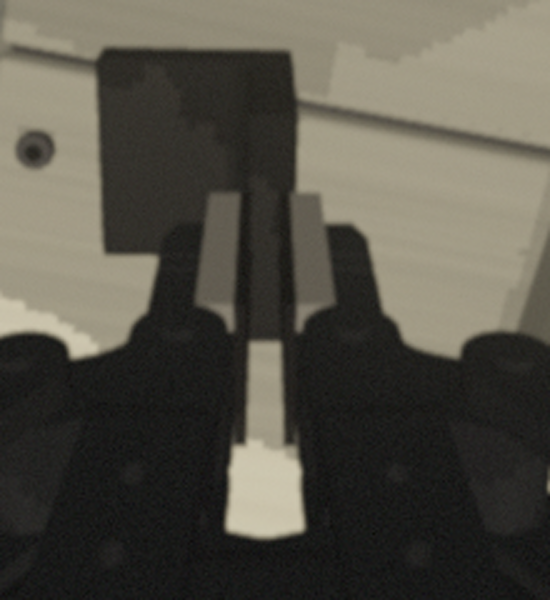

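View pics/s_g3c.png

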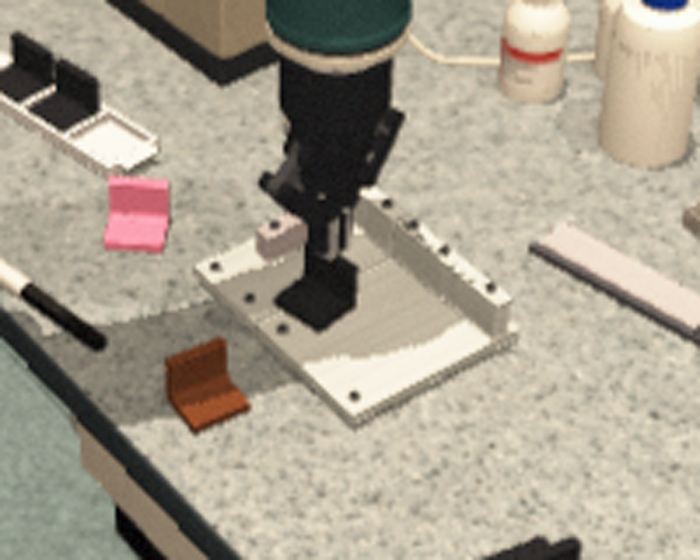

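The leg is between the pads (the gripper reads 5 mm, but both views show it held). Now I'll lift it, turn it 1.7° and carry it over the tray.

Emit:
servo_tool:
  series:
    - [[0,0,0],[-0.1,0,0],2]
    - [[0,0,0],[-0.14,0,0],2]
    - [[0.0095,0,0],[-0.06,0,0],2]
    - [[0,0,0],[0,0.019,-0.142],2]
    - [[0,0,0],[0,0.019,-0.142],2]
    - [[0,0,0],[0,0.019,-0.142],2]
    - [[0,0,0],[0,0.019,-0.142],2]
    - [[0,0,0],[0,0.019,-0.142],2]
    - [[0,0,0],[0,0.019,-0.142],2]
    - [[0,0,0],[0.06,0,0],2]
    - [[0,0,0],[0.06,0,0],2]
    - [[0,0,0],[0.06,0,0],2]
    - [[0,0,0],[0.03,0,0],2]
    - [[0,0,0],[0,0,0],2]
    - [[0,0,0],[0,0,0],2]

```text
clock: 6.45
tool_pos: [0.5234, 0.2249, 0.0601]
orientation: [1.091, 1.28, -1.091]
contact_force: [0.6, -0.6, 0.5]
width: 0.0021
```

```bash
python3 -c "
from fit import *
im,d,ci=wsnap('w_t1'); print(env.state()['width'])
M=R.from_rotvec(env.state()['orientation']).as_matrix(); print(np.degrees(np.arctan2(M[1,1],M[0,1])))
"
```

```text
t 6.45 tcp [0.5234 0.2249 0.0601] 
 [[ 0.     0.987  0.159]
 [ 0.     0.159 -0.987]
 [-1.     0.     0.   ]] q [-0.75  0.52  0.37  1.88 -0.26  0.79 -0.08] F [ 0.6 -0.6  0.5]
0.0018295245623348617
9.135584761490792
```

View pics/w_t1.png

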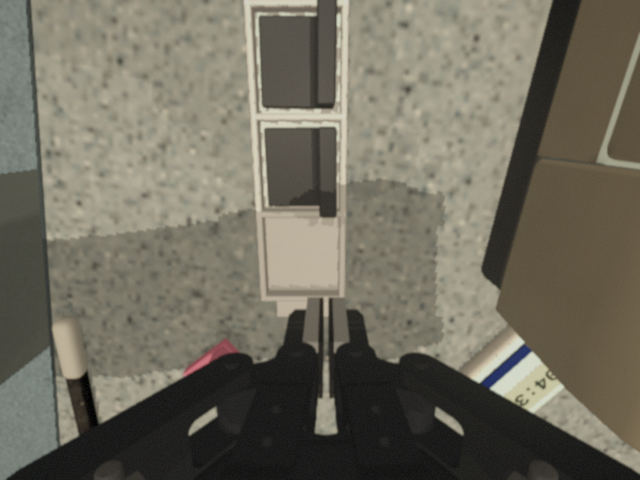

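The fingers now read 1.8 mm and the scene shows nothing held, so the grasp missed. I'll check why.

```bash
python3 -c "
from fit import *
snap('scene','s_t1'); i=cv2.imread('pics/s_t1.png'); cv2.imwrite('pics/s_t1c.png',cv2.resize(i[160:340,220:440],None,fx=3.2,fy=3.2,interpolation=cv2.INTER_CUBIC))
c=load('w_g3')
M=np.array([[0,.982,.188],[0,.188,-.982],[-1,0,0]]); t=np.array([.5299,-.0328,.0326])
for b in(0,.0187): print('tcp-',b,proj(t-M[:,0]*b,c), 'depth',(t-M[:,0]*b-c['origin'])@R.from_rotvec(c['orientation']).as_matrix()[:,2])
P=cloud(c['d'],c)
for u,v in [(310,305),(305,330),(344,305),(325,305),(325,340),(325,280),(325,365),(300,270)]: print(u,v,c['d'][v,u],P[v,u].round(4))
"
```

```text
tcp- 0 [[326.82233146 290.36798167]] depth -0.1843690367106919
tcp- 0.0187 [[326.98759166 307.59430528]] depth -0.1665237298062145
310 305 0.14382966 [ 0.5212 -0.0229  0.0715]
305 330 0.12710288 [ 0.5203 -0.0237  0.0892]
344 305 0.14405341 [ 0.5342 -0.0205  0.0713]
325 305 0.16122583 [ 0.5284 -0.0295  0.0558]
325 340 0.16798417 [ 0.5318 -0.0474  0.0544]
325 280 0.15755403 [ 0.5262 -0.018   0.0559]
325 365 0.21771361 [ 0.5395 -0.0875  0.0151]
300 270 0.18900378 [ 0.515  -0.0275  0.0252]
```

View pics/s_t1c.png

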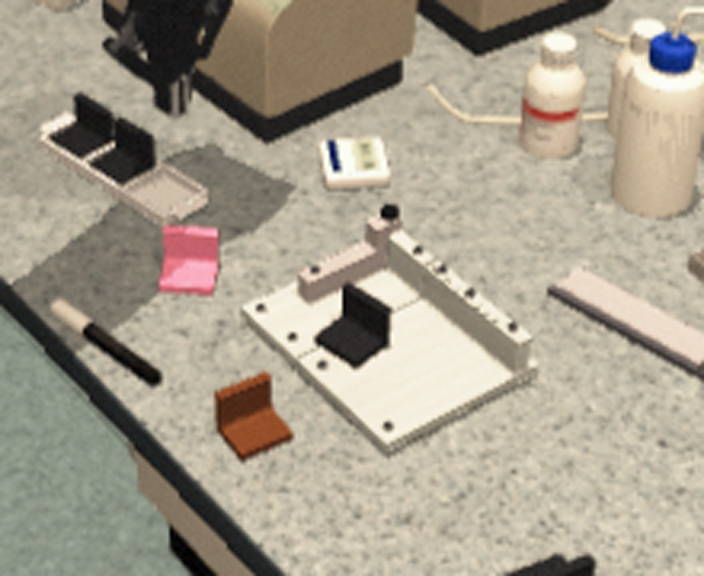

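The specimen is untouched. In the wrist depth the finger pads read about z = 0.07, while the reported TCP was 0.033. I'll measure where the fingertips really are.

```bash
python3 -c "
from fit import *
s=env.state(); print(s['tool_pos'],s['joints'])
im,d,ci=snap('scene','s_t2'); P=cloud(d,ci)
print('tcp proj',proj(s['tool_pos'],ci))
for v in range(172,204,2): print(v,[(u,P[v,u].round(3).tolist(),int(im[v,u].max())) for u in (270,274,278)])
i=cv2.imread('pics/s_t2.png'); cv2.circle(i,tuple(proj(s['tool_pos'],ci)[0].round().astype(int).tolist()),2,(0,0,255),-1); cv2.imwrite('pics/s_t2c.png',cv2.resize(i[130:230,220:330],None,fx=6,fy=6,interpolation=cv2.INTER_CUBIC))
w=load('w_t1'); Q=cloud(w['d'],w); print('wrist')
for v in range(290,350,6): print(v,[(u,Q[v,u].round(3).tolist(),round(float(w['d'][v,u]),3)) for u in (314,340)])
print(proj(s['tool_pos'],w))
"
```

```text
[0.52355097 0.2251465  0.06046238] [-0.74815247  0.52149176  0.36864234  1.8772788  -0.2561556   0.78769991
 -0.08298931]
tcp proj [[273.9313544  202.49585665]]
172 [(270, [0.507, 0.211, 0.172], 27), (274, [0.517, 0.207, 0.171], 24), (278, [0.529, 0.207, 0.166], 25)]
174 [(270, [0.509, 0.215, 0.164], 23), (274, [0.515, 0.204, 0.167], 20), (278, [0.532, 0.212, 0.157], 26)]
176 [(270, [0.512, 0.219, 0.154], 24), (274, [0.517, 0.208, 0.158], 24), (278, [0.531, 0.21, 0.151], 20)]
178 [(270, [0.512, 0.219, 0.148], 24), (274, [0.514, 0.203, 0.156], 22), (278, [0.534, 0.215, 0.142], 23)]
180 [(270, [0.513, 0.222, 0.14], 26), (274, [0.518, 0.21, 0.145], 25), (278, [0.533, 0.214, 0.136], 28)]
182 [(270, [0.507, 0.212, 0.141], 25), (274, [0.519, 0.212, 0.137], 26), (278, [0.53, 0.21, 0.133], 30)]
184 [(270, [0.504, 0.209, 0.138], 26), (274, [0.515, 0.206, 0.135], 34), (278, [0.532, 0.213, 0.124], 86)]
186 [(270, [0.508, 0.216, 0.126], 25), (274, [0.519, 0.214, 0.123], 100), (278, [0.532, 0.213, 0.118], 94)]
188 [(270, [0.511, 0.222, 0.115], 28), (274, [0.517, 0.211, 0.119], 130), (278, [0.531,
[... 907 characters left out ...]
37), (340, [0.536, 0.201, 0.012], 0.238)]
302 [(314, [0.516, 0.235, 0.095], 0.147), (340, [0.527, 0.236, 0.095], 0.148)]
308 [(314, [0.517, 0.235, 0.101], 0.142), (340, [0.526, 0.236, 0.101], 0.143)]
314 [(314, [0.517, 0.235, 0.105], 0.138), (340, [0.526, 0.237, 0.106], 0.138)]
320 [(314, [0.517, 0.235, 0.11], 0.134), (340, [0.526, 0.236, 0.11], 0.134)]
326 [(314, [0.517, 0.235, 0.115], 0.129), (340, [0.526, 0.236, 0.115], 0.129)]
332 [(314, [0.517, 0.235, 0.118], 0.125), (340, [0.526, 0.236, 0.118], 0.126)]
338 [(314, [0.517, 0.235, 0.122], 0.122), (340, [0.526, 0.236, 0.121], 0.123)]
344 [(314, [0.517, 0.234, 0.124], 0.12), (340, [0.526, 0.235, 0.124], 0.121)]
[[327.19713457 290.27987353]]
```

View pics/s_t2c.png

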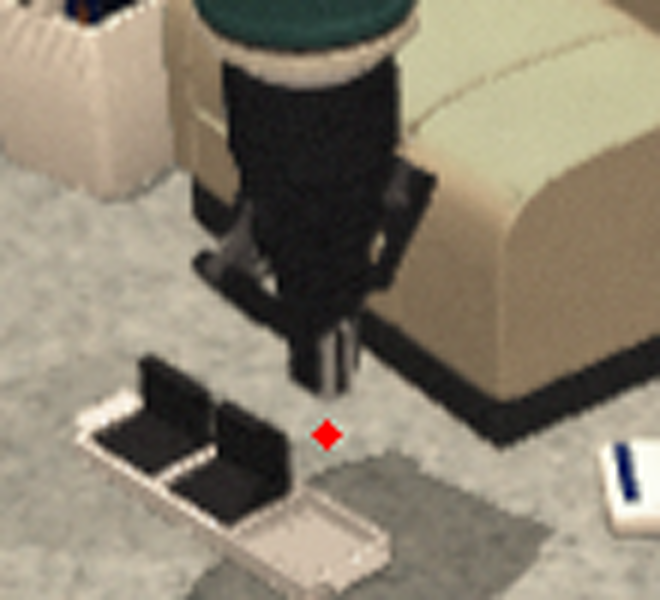

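Both cameras agree that the real fingertips sit about 31.5 mm behind the reported TCP along the tool axis. Sideways they match. I'll correct for that from here on and go back to the specimen.

Emit:
servo_tool:
  series:
    - [[-0.0075,0,0],[0,0,0],45]
    - [[0,0,0],[0,-0.0223,0.1412],45]
    - [[0,0,0],[0,-0.0223,0.1412],45]
    - [[0,0,0],[0,-0.0223,0.1412],45]
    - [[0,0,0],[0,-0.0223,0.1412],45]
    - [[0,0,0],[0,-0.0223,0.1412],45]
    - [[0,0,0],[0,-0.0223,0.1412],45]
    - [[0,0,0],[0,0,0],45]
    - [[0,0,0],[0,0,0],45]

```text
clock: 7.5
tool_pos: [0.53, -0.033, 0.0599]
orientation: [1.074, 1.289, -1.074]
contact_force: [0.1, -0.2, -0.4]
width: 0.045
```

```bash
cat >> h.py <<'E'
D=0.0315
def go(x,y,z,yaw=None,tip=True):
    """print needed tool-frame move: target true tip xyz; tool stays as oriented"""
    s=env.state(); M=R.from_rotvec(s['orientation']).as_matrix()
    tp=s['tool_pos']-D*M[:,0]
    dv=M.T@(np.array([x,y,z])-tp)
    print("t",s['clock'],"tip",tp.round(4),"yaw",np.degrees(np.arctan2(M[1,1],M[0,1])).round(2),"share tool",(dv/.3).round(4),"F",s['contact_force'].round(1),"w",round(s['width'],4))
E
python3 -c "
from h import *
go(.5303,-.0322,.031)"
```

```text
t 7.5 tip [ 0.53   -0.033   0.0914] yaw 10.42 share tool [ 0.2014  0.0014 -0.0023] F [ 0.1 -0.2 -0.4] w 0.045
```

Emit:
servo_tool:
  series:
    - [[0,0,0],[0.08,0,0],45]
    - [[0,0,0],[0.06,0,0],45]
    - [[0,0,0],[0.04,0,0],45]
    - [[0,0,0],[0.02,0,0],45]
    - [[0,0,0],[0,0,0],3]
    - [[0,0,0],[0,0,0],3]
    - [[0,0,0],[0,0,0],3]
    - [[0,0,0],[0,0,0],3]
    - [[0,0,0],[0,0,0],3]
    - [[0,0,0],[0,0,0],3]
  newtons: 40

```text
clock: 8.5
tool_pos: [0.5305, -0.0321, 0.0004]
orientation: [1.074, 1.289, -1.072]
contact_force: [-0.1, 1.3, 7.3]
width: 0.0088
```

```bash
python3 -c "
from h import *
go(.5303,-.0322,.031)
wsnap('w_g4')"
```

```text
t 8.5 tip [ 0.5304 -0.0321  0.0319] yaw 10.5 share tool [ 0.0028 -0.0004  0.0001] F [-0.1  1.3  7.3] w 0.0088
t 8.5 tcp [ 5.305e-01 -3.210e-02  4.000e-04] 
 [[ 0.001  0.983  0.182]
 [ 0.     0.182 -0.983]
 [-1.     0.001  0.   ]] q [-0.28  0.57  0.35  1.99 -0.32  0.63  0.47] F [-0.1  1.3  7.3]
```

View pics/w_g4.png

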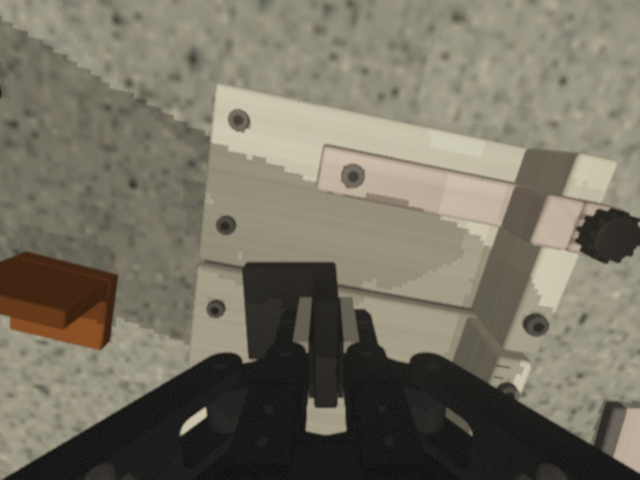

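The leg is held, the width reading 8.8 mm. Lifting and carrying it.

Emit:
servo_tool:
  series:
    - [[0,0,0],[-0.06,0,0],3]
    - [[0,0,0],[-0.12,0,0],3]
    - [[0.0075,0,0],[-0.1,0,0],3]
    - [[0,0,0],[0,0.0184,-0.142],3]
    - [[0,0,0],[0,0.0184,-0.142],3]
    - [[0,0,0],[0,0.0184,-0.142],3]
    - [[0,0,0],[0,0.0184,-0.142],3]
    - [[0,0,0],[0,0.0184,-0.142],3]
    - [[0,0,0],[0,0.0184,-0.142],3]
    - [[0,0,0],[0.06,0,0],3]
    - [[0,0,0],[0.06,0,0],3]
    - [[0,0,0],[0.05,0,0],3]
    - [[0,0,0],[0,0,0],3]
    - [[0,0,0],[0,0,0],3]

```text
clock: 9.95
tool_pos: [0.5222, 0.225, 0.0329]
orientation: [1.091, 1.28, -1.092]
contact_force: [-0.0, -0.0, -0.7]
width: 0.0083
```

```bash
python3 -c "
from h import *
go(.5226,.2253,.020)
wsnap('w_t3')
snap('scene','s_t3'); i=cv2.imread('pics/s_t3.png'); cv2.imwrite('pics/s_t3c.png',cv2.resize(i[150:250,210:330],None,fx=6,fy=6,interpolation=cv2.INTER_CUBIC))"
```

```text
t 9.95 tip [0.5222 0.225  0.0644] yaw 9.11 share tool [ 0.1479  0.0016 -0.0008] F [-0.  -0.  -0.7] w 0.0083
t 9.95 tcp [0.5222 0.225  0.0329] 
 [[-0.     0.987  0.158]
 [-0.     0.158 -0.987]
 [-1.    -0.     0.   ]] q [-0.73  0.56  0.34  1.89 -0.27  0.74 -0.07] F [-0.  -0.  -0.7]
```

View pics/w_t3.png

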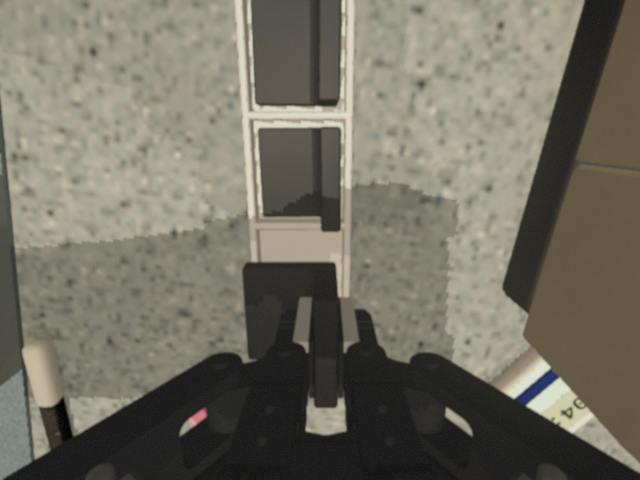

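View pics/s_t3c.png

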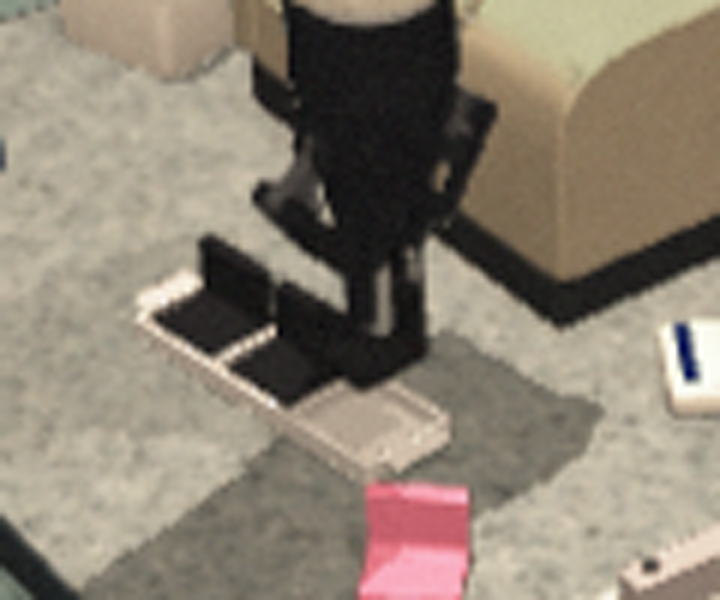

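```bash
python3 -c "
from fit import *
c=load('w_t3'); im=cv2.imread('pics/w_t3.png')
p=(.49868,.27715,.15799)
def L(a,b,col): 
  q=proj(np.array([a,b]),c); cv2.line(im,*[tuple(int(round(t*16)) for t in k) for k in q],col,1,cv2.LINE_AA,4)
for x in (-27,-23,23,27): L(*T(p,[(x,-84.5,14),(x,60,14)]),(0,255,0))
for y in (-84.5,-80.5,-29.5,-25.5,25.5,29.5): L(*T(p,[(-27,y,14),(27,y,14)]),(0,255,0))
# specimen predicted held: base z=.0329+.0156
th=np.radians(9.11); cs=np.array([.5222,.225])-np.array([np.cos(th),np.sin(th)])*.0155
b=48.5
ps=(cs[0],cs[1],th)
pts=T(ps,[(-20,-22.5,b),(-20,22.5,b),(20,22.5,b),(20,-22.5,b)])
for i in range(4): L(pts[i],pts[(i+1)%4],(0,0,255))
pts=T(ps,[(11,-22.5,b+40),(11,22.5,b+40),(20,22.5,b+40),(20,-22.5,b+40)])
for i in range(4): L(pts[i],pts[(i+1)%4],(255,255,0))
cv2.imwrite('pics/ov3.png',cv2.resize(im[90:420,200:400],None,fx=1.8*1.01,fy=1.8*1.01,interpolation=cv2.INTER_CUBIC))
"
```

```text
(no output)
```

View pics/ov3.png

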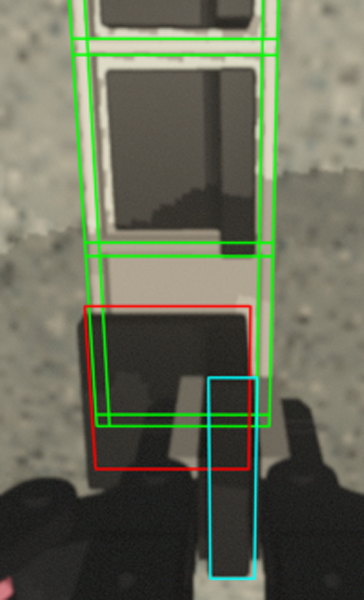

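The held piece matches its predicted outline over the bay within about 1–2 mm, and the clearance is 3 mm all round. Lowering it partway into the bay while watching the force.

Emit:
servo_tool:
  series:
    - [[0,0,0],[0.04,0.0015,-0.0035],3]
    - [[0,0,0],[0.04,0,0],3]
    - [[0,0,0],[0.03,0,0],3]
    - [[0,0,0],[0.02,0,0],3]
    - [[0,0,0],[0,0,0],3]

```text
clock: 10.55
tool_pos: [0.5217, 0.2261, -0.0075]
orientation: [1.09, 1.281, -1.092]
contact_force: [-0.6, 0.2, -1.1]
width: 0.0086
```

```bash
python3 -c "
from h import *
go(.5226,.2253,.020)
wsnap('w_t4')"
```

```text
t 10.55 tip [0.5218 0.2261 0.024 ] yaw 9.13 share tool [0.0133 0.0024 0.0032] F [-0.6  0.2 -1.1] w 0.0086
t 10.55 tcp [ 0.5217  0.2261 -0.0075] 
 [[-0.001  0.987  0.159]
 [-0.001  0.159 -0.987]
 [-1.    -0.002  0.001]] q [-0.71  0.63  0.31  1.9  -0.3   0.66 -0.05] F [-0.6  0.2 -1.1]
```

View pics/w_t4.png

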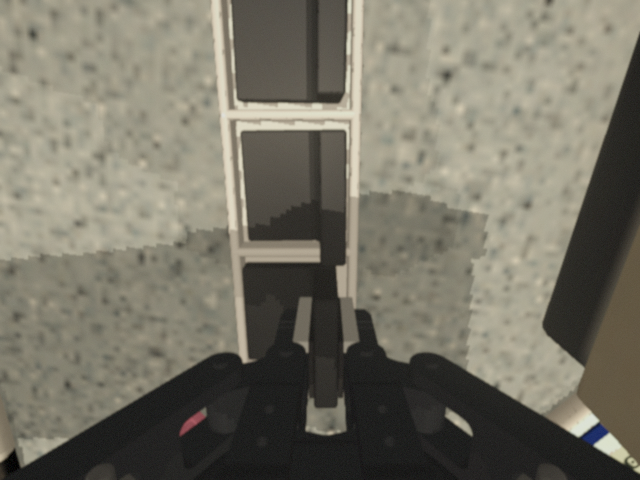

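No contact force, and the piece is inside the bay walls, slightly toward −x. I'll shift it +x by 1.5 mm, lower it the rest of the way and release.

Emit:
servo_tool:
  series:
    - [[0,0,0],[0,0.006,0],3]
    - [[0,0,0],[0.01,0,0],3]
    - [[0,0,0],[0.003,0,0],3]
    - [[0,0,0],[0,0,0],12]
    - [[0,0,0],[0,0,0],25]
    - [[0,0,0],[0,0,0],35]
    - [[0,0,0],[0,0,0],35]
    - [[0,0,0],[-0.06,0,0],35]
    - [[0,0,0],[-0.12,0,0],35]
    - [[0,0,0],[-0.12,0,0],35]
    - [[0,0,0],[-0.12,0,0],35]
    - [[0,0,0],[-0.12,0,-0.1],35]
    - [[0,0,0],[0,0,0],35]

```text
clock: 11.9
tool_pos: [0.5203, 0.2609, 0.1562]
orientation: [1.094, 1.281, -1.082]
contact_force: [0.0, -0.4, -0.3]
width: 0.0352
```

```bash
python3 -c "
from h import *
wsnap('w_t5')
im=cv2.imread('pics/w_t5.png'); cv2.imwrite('pics/w_t5c.png',cv2.resize(im[60:360,220:460],None,fx=2,fy=2,interpolation=cv2.INTER_CUBIC))"
```

```text
t 11.9 tcp [0.5203 0.2609 0.1562] 
 [[ 0.005  0.987  0.162]
 [ 0.005  0.162 -0.987]
 [-1.     0.006 -0.004]] q [-0.83  0.41  0.4   1.79 -0.19  0.98 -0.19] F [ 0.  -0.4 -0.3]
```

View pics/w_t5c.png

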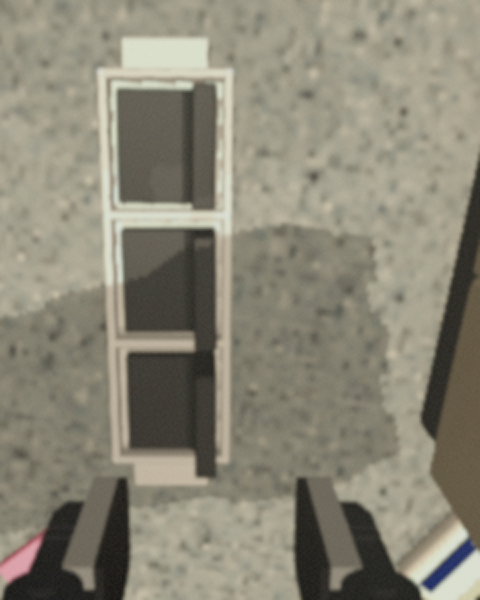

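The specimen lies flat in the empty bay the same way round as its neighbours. Now the stock.

Emit:
servo_tool:
  series:
    - [[0,0,0],[0,-0.0355,0.149],60]
    - [[0,0,0],[0,-0.0355,0.149],60]
    - [[0,0,0],[0,-0.0355,0.149],60]
    - [[0,0,0],[0,-0.0355,0.149],60]
    - [[0,0,0],[0,-0.0355,0.149],60]
    - [[0,0,0],[0,-0.0355,0.149],60]
    - [[0,0,0],[0,-0.0355,0.149],60]
    - [[0,0,0],[0,-0.0355,0.149],60]
    - [[0,0,0],[0,-0.0355,0.149],60]
    - [[0,0,0],[0,-0.0355,0.149],60]
    - [[0,0,0],[0,-0.0355,0.149],60]
    - [[0,0,0],[0,-0.0355,0.149],60]

```text
clock: 13.15
tool_pos: [0.477, -0.2955, 0.1508]
orientation: [1.091, 1.281, -1.092]
contact_force: [0.6, -0.0, -0.4]
width: 0.06
```

Emit:
servo_tool:
  series:
    - [[0.0458,0,0],[0,0,0],60]
    - [[0.0458,0,0],[0,0,0],60]
    - [[0.0458,0,0],[0,0,0],60]
    - [[0.0458,0,0],[0,0,0],60]
    - [[0.0458,0,0],[0,0,0],60]
    - [[0.0458,0,0],[0,0,0],60]
    - [[0.0458,0,0],[0,0,0],60]
    - [[0.0458,0,0],[0,0,0],60]
    - [[0.0458,0,0],[0,0,0],60]
    - [[0.0458,0,0],[0,0,0],60]
    - [[0.0458,0,0],[0,0,0],60]
    - [[0.0458,0,0],[0,0,0],60]
    - [[0.0458,0,0],[0,0,0],60]
    - [[0,0,0],[0,0,0],60]

```text
clock: 14.55
tool_pos: [0.4774, -0.2937, 0.1507]
orientation: [-2.145, 0.155, 2.149]
contact_force: [-0.3, -0.1, -0.2]
width: 0.0601
```

```bash
python3 -c "
from h import *
wsnap('w_s1')"
```

```text
t 14.55 tcp [ 0.4774 -0.2937  0.1507] 
 [[-0.002 -0.143 -0.99 ]
 [-0.001 -0.99   0.143]
 [-1.     0.001  0.002]] q [-0.28  0.57  1.04  1.85 -0.56  1.05 -0.72] F [-0.3 -0.1 -0.2]
```

View pics/w_s1.png

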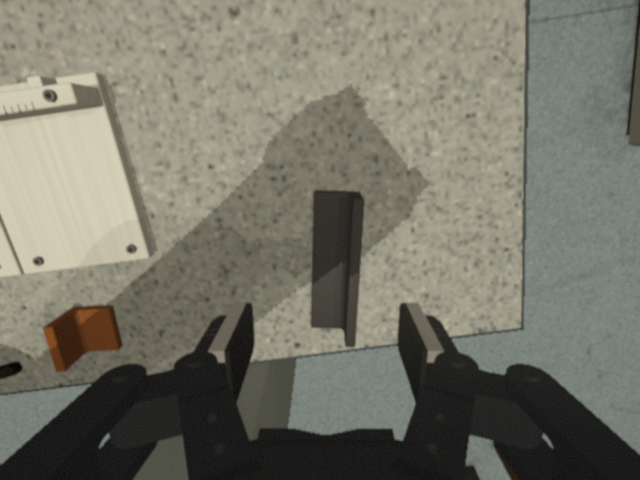

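```bash
python3 -c "
from h import *
im=cv2.imread('pics/w_s1.png'); x0,y0,s=290,180,4.5
c=cv2.resize(im[y0:y0+175,x0:x0+100],None,fx=s,fy=s,interpolation=cv2.INTER_CUBIC); c=cv2.convertScaleAbs(c,alpha=1.6)
cv2.imwrite('pics/w_s1c.png',c[:600]); cv2.imwrite('pics/w_s1d.png',c[380:])"
```

```text
(no output)
```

View pics/w_s1c.png

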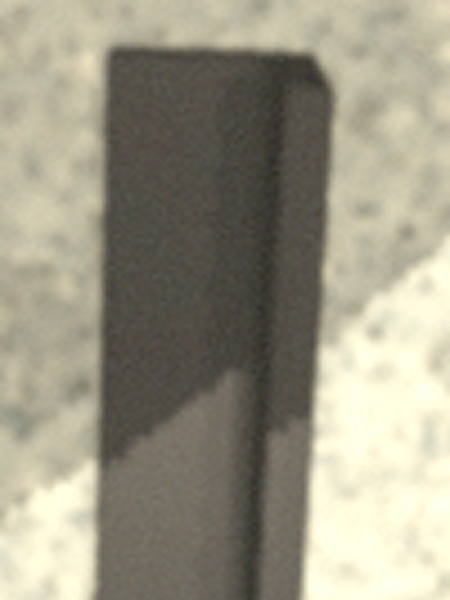

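View pics/w_s1d.png

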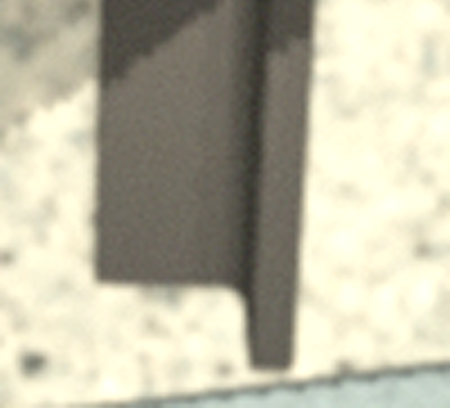

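```bash
python3 - <<'E'
from fit import *
c=load('w_s1')
L=[((-20,65,0),(313.9,190.6)),((20,65,40),(363.1,199.9)),((11,65,40),(353.3,198)),((20,65,0),(360.2,191.7)),((-20,-65,9),(311.1,326.6)),((11,-65,40),(345.1,345.5)),((20,-65,40),(354.4,345.7))]
p,r=fit(c,[a for a,_ in L],np.array([b for _,b in L]),(.437,-.295,-1.7)); print(p.round(4),np.degrees(p[2])); print(r.round(1).tolist())
g=T(p,[(15.5,0,0)])[0]; print(g)
go(g[0],g[1],.022)
E
```

```text
[ 0.438  -0.2963 -1.745 ] -99.98166559455876
[[-0.2, -1.6], [1.6, -1.2], [-0.4, 0.3], [-0.2, -1.3], [-0.7, 1.6], [-0.2, 2.0], [0.9, 2.0]]
[ 0.43526456 -0.31159926  0.        ]
t 14.6 tip [ 0.4776 -0.2937  0.1824] yaw -97.89 share tool [0.535  0.0782 0.1307] F [-0.3  0.2 -0.6] w 0.0597
```

Emit:
servo_tool:
  series:
    - [[0.0116,0,0],[0,0,0],50]
    - [[0,0,0],[0,0.083,0.129],50]
    - [[0,0,0],[0.14,0,0],50]
    - [[0,0,0],[0.14,0,0],50]
    - [[0,0,0],[0.1,0,0],50]
    - [[0,0,0],[0.04,0,0],50]
    - [[0,0,0],[0,0,0],50]

```text
clock: 15.3
tool_pos: [0.4349, -0.3112, 0.0249]
orientation: [-2.128, 0.186, 2.132]
contact_force: [0.3, -0.5, 0.4]
width: 0.0498
```

```bash
python3 -c "
from h import *
go(.4353,-.3116,.018); wsnap('w_s2')"
```

```text
t 15.3 tip [ 0.435  -0.3113  0.0564] yaw -100.01 share tool [ 0.1281  0.001  -0.0015] F [ 0.3 -0.5  0.4] w 0.0498
t 15.3 tcp [ 0.4349 -0.3112  0.0249] 
 [[-0.002 -0.174 -0.985]
 [ 0.001 -0.985  0.174]
 [-1.    -0.     0.002]] q [-0.1   0.7   0.88  1.99 -0.74  0.82 -0.54] F [ 0.3 -0.5  0.4]
```

View pics/w_s2.png

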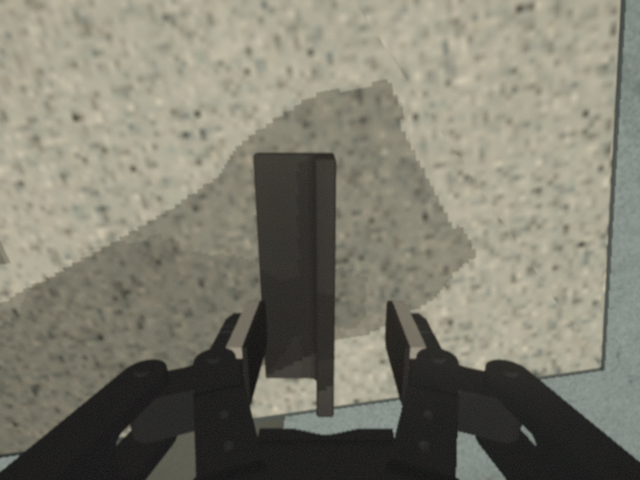

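The leg is centred between the pads. Descending and gripping.

Emit:
servo_tool:
  series:
    - [[0,0,0],[0.06,0,0],50]
    - [[0,0,0],[0.045,0,0],50]
    - [[0,0,0],[0.023,0,0],50]
    - [[0,0,0],[0,0,0],3]
    - [[0,0,0],[0,0,0],3]
    - [[0,0,0],[0,0,0],3]
    - [[0,0,0],[0,0,0],3]
    - [[0,0,0],[0,0,0],3]
    - [[0,0,0],[0,0,0],3]
    - [[0,0,0],[0,0,0],3]
  newtons: 60

```text
clock: 16.35
tool_pos: [0.4362, -0.3115, -0.0119]
orientation: [-2.13, 0.189, 2.128]
contact_force: [-0.3, 1.7, 7.3]
width: 0.008
```

```bash
python3 -c "
from h import *
go(.4353,-.3116,.018); wsnap('w_s3')"
```

```text
t 16.35 tip [ 0.4362 -0.3115  0.0196] yaw -100.11 share tool [0.0052 0.0008 0.0027] F [-0.3  1.7  7.3] w 0.008
t 16.35 tcp [ 0.4362 -0.3115 -0.0119] 
 [[ 0.001 -0.176 -0.984]
 [-0.001 -0.984  0.176]
 [-1.     0.    -0.001]] q [-0.06  0.75  0.81  1.99 -0.8   0.76 -0.5 ] F [-0.3  1.7  7.3]
```

View pics/w_s3.png

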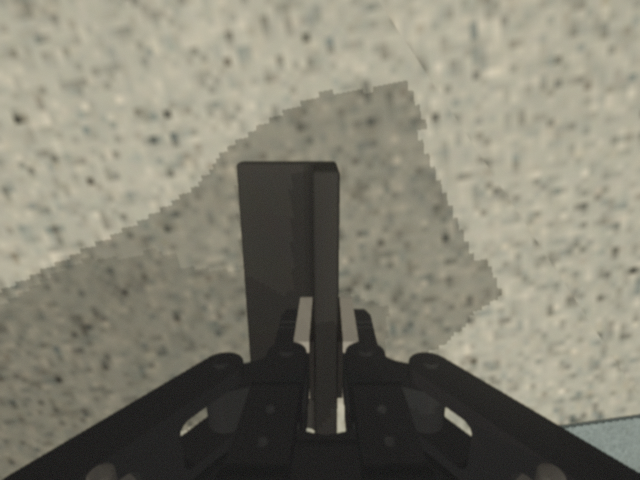

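Emit:
servo_tool:
  series:
    - [[0,0,0],[-0.08,0,0],3]
    - [[0,0,0],[-0.14,0,0],3]
    - [[0,0,0],[-0.12,0,0],3]
    - [[-0.0461,0,0],[0,0,0],3]
    - [[-0.0461,0,0],[0,0,0],3]
    - [[-0.0461,0,0],[0,0,0],3]
    - [[-0.0461,0,0],[0,0,0],3]
    - [[-0.0461,0,0],[0,0,0],3]
    - [[-0.0461,0,0],[0,0,0],3]
    - [[-0.0461,0,0],[0,0,0],3]
    - [[-0.0461,0,0],[0,0,0],3]
    - [[-0.0461,0,0],[0,0,0],3]
    - [[-0.0461,0,0],[0,0,0],3]
    - [[-0.0461,0,0],[0,0,0],3]
    - [[-0.0461,0,0],[0,0,0],3]
    - [[0,0,0],[0,0,0],3]

```text
clock: 18.0
tool_pos: [0.4357, -0.3114, 0.0897]
orientation: [1.215, 1.205, -1.214]
contact_force: [0.1, -0.8, -1.2]
width: 0.0077
```

```bash
python3 -c "
from h import *
go(.5608,-.0527,.1215)"
```

```text
t 18.0 tip [ 0.4357 -0.3114  0.1212] yaw -0.41 share tool [-0.0009  0.4109 -0.8653] F [ 0.1 -0.8 -1.2] w 0.0077
```

Emit:
servo_tool:
  series:
    - [[0,0,0],[0,0.0685,-0.1442],3]
    - [[0,0,0],[0,0.0685,-0.1442],3]
    - [[0,0,0],[0,0.0685,-0.1442],3]
    - [[0,0,0],[0,0.0685,-0.1442],3]
    - [[0,0,0],[0,0.0685,-0.1442],3]
    - [[0,0,0],[0,0.0685,-0.1442],3]
    - [[0,0,0],[0.1,0,0],3]
    - [[0,0,0],[0.08,0,0],3]
    - [[0,0,0],[0,0,0],3]
    - [[0,0,0],[0,0,0],3]

```text
clock: 19.0
tool_pos: [0.5615, -0.0533, 0.0359]
orientation: [1.218, 1.203, -1.219]
contact_force: [0.2, -0.3, -0.9]
width: 0.0077
```

```bash
python3 -c "
from h import *
go(.5608,-.0527,.0356); wsnap('w_p1')"
```

```text
t 19.0 tip [ 0.5616 -0.0533  0.0674] yaw -0.72 share tool [ 0.1058 -0.0025 -0.002 ] F [ 0.2 -0.3 -0.9] w 0.0077
t 19.0 tcp [ 0.5615 -0.0533  0.0359] 
 [[-0.     1.    -0.013]
 [-0.001 -0.013 -1.   ]
 [-1.    -0.     0.001]] q [-0.32  0.57  0.46  1.9  -0.36  0.75  0.33] F [ 0.2 -0.3 -0.9]
```

View pics/w_p1.png

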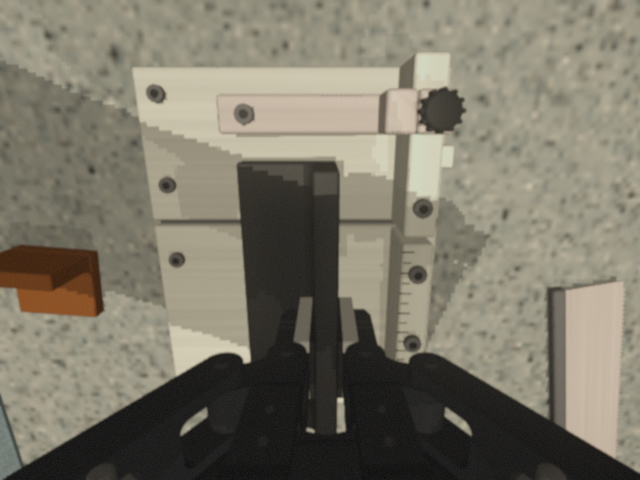

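```bash
python3 - <<'E'
from fit import *
c=load('w_p1')
L=[((-75,95,16),(133,67.5)),((50,95,16),(398.5,66.5)),((-30,65,40),(221,134)),((-30,81,40),(218,94.5)),((50,95,50),(413,53.5)),((64,95,50),(450,53)),((-75,20,16),(155.5,221)),((50,20,16),(392,221.5))]
p,r=fit(c,[a for a,_ in L],np.array([b for _,b in L]),(.545,-.043,0)); print(p.round(4),np.degrees(p[2])); print(r.round(1).tolist())
g=T(p,[(15.5,-10,0)])[0]; print(g)
im=cv2.imread('pics/w_p1.png'); cv2.imwrite('pics/w_p1c.png',cv2.resize(im[40:240,120:470],None,fx=2.2,fy=2.2,interpolation=cv2.INTER_CUBIC))
E
```

```text
[ 0.546  -0.0443 -0.0119] -0.6827617493762572
[[-1.8, -0.6], [2.3, 0.3], [-1.2, 1.1], [-1.6, 0.2], [5.3, -1.2], [5.4, -0.7], [-1.8, 3.1], [0.1, 2.5]]
[ 0.5613738  -0.05451056  0.        ]
```

View pics/w_p1c.png

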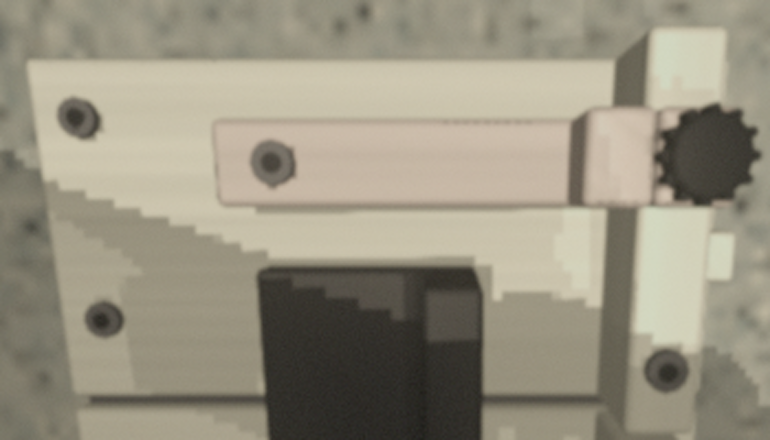

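Jig refit agrees within about 1.5 mm. Lowering the stock onto the table, about 10 mm short of the stop.

Emit:
servo_tool:
  series:
    - [[0,0,0],[0.04,0,0],3]
    - [[0,0,0],[0.03,0,0],3]
    - [[0,0,0],[0.02,0,0],3]
    - [[0,0,0],[0.01,0,0],3]
    - [[0,0,0],[0.003,0,0],3]
    - [[0,0,0],[0,0,0],3]

```text
clock: 19.65
tool_pos: [0.5617, -0.0529, 0.0045]
orientation: [1.216, 1.205, -1.216]
contact_force: [0.3, -0.0, -0.4]
width: 0.008
```

```bash
python3 -c "
from h import *
go(.5608,-.0435,.0356)"
```

```text
t 19.65 tip [ 0.5617 -0.0529  0.036 ] yaw -0.55 share tool [ 0.0013 -0.0031 -0.0314] F [ 0.3 -0.  -0.4] w 0.008
```

Emit:
servo_tool:
  series:
    - [[0,0,0],[0.002,0,-0.01],3]
    - [[0,0,0],[0.001,0,-0.01],3]
    - [[0,0,0],[0,0,-0.007],3]
    - [[0,0,0],[0,0,0],3]

```text
clock: 20.05
tool_pos: [0.5623, -0.0442, 0.0041]
orientation: [1.217, 1.204, -1.215]
contact_force: [0.7, 1.1, 5.6]
width: 0.0079
```

Emit:
servo_tool:
  series:
    - [[0,0,0],[0,0,-0.005],3]
    - [[0,0,0],[0,0,0],3]

```text
clock: 20.25
tool_pos: [0.5623, -0.043, 0.0041]
orientation: [1.217, 1.204, -1.215]
contact_force: [0.1, -0.5, 7.0]
width: 0.0076
```

Emit:
servo_tool:
  series:
    - [[0,0,0],[0,0,-0.004],3]
    - [[0,0,0],[0,0,0],3]

```text
clock: 20.45
tool_pos: [0.5622, -0.0428, 0.0041]
orientation: [1.216, 1.203, -1.216]
contact_force: [-0.4, -6.0, 5.7]
width: 0.0082
```

The table carries about 6 N and the stop pushes back 6 N, so the stock is seated and butted. Releasing and rising.

Emit:
servo_tool:
  series:
    - [[0,0,0],[0,0,0],10]
    - [[0,0,0],[0,0,0],16]
    - [[0,0,0],[0,0,0],22]
    - [[0,0,0],[0,0,0],22]
    - [[0,0,0],[0,0,0],22]
    - [[0,0,0],[-0.03,0,0],22]
    - [[0,0,0],[-0.08,0,0],22]
    - [[0,0,0],[-0.13,0,0],22]
    - [[0,0,0],[-0.13,0,0],22]
    - [[0,0,0],[-0.08,0,-0.1],10]
    - [[0,0,0],[0,0,0],0]
    - [[0,0,0],[0,0,0],0]

```text
clock: 21.65
tool_pos: [0.5622, -0.0114, 0.1393]
orientation: [1.216, 1.205, -1.214]
contact_force: [-0.9, -0.5, -0.6]
width: 0.0001
```

```bash
python3 -c "
from h import *
go(.5608,-.0435,.0356); wsnap('w_p2')
im=cv2.imread('pics/w_p2.png'); cv2.imwrite('pics/w_p2c.png',cv2.resize(im[60:380,240:480],None,fx=1.85,fy=1.85,interpolation=cv2.INTER_CUBIC))
snap('scene','s_p2'); i=cv2.imread('pics/s_p2.png'); cv2.imwrite('pics/s_p2c.png',cv2.resize(i[180:340,240:440],None,fx=3.5,fy=3.5,interpolation=cv2.INTER_CUBIC))
"
```

```text
t 21.65 tip [ 0.5621 -0.0114  0.1708] yaw -0.46 share tool [ 0.4506 -0.0041  0.1073] F [-0.9 -0.5 -0.6] w 0.0001
t 21.65 tcp [ 0.5622 -0.0114  0.1393] 
 [[ 0.001  1.    -0.008]
 [ 0.    -0.008 -1.   ]
 [-1.     0.001 -0.   ]] q [-0.46  0.42  0.53  1.85 -0.26  0.94  0.18] F [-0.9 -0.5 -0.6]
```

View pics/w_p2c.png

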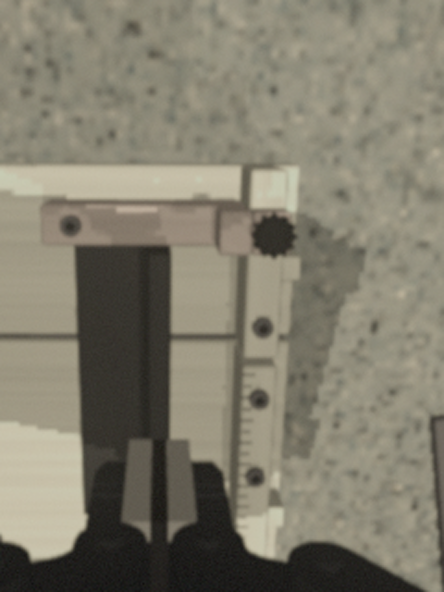

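View pics/s_p2c.png

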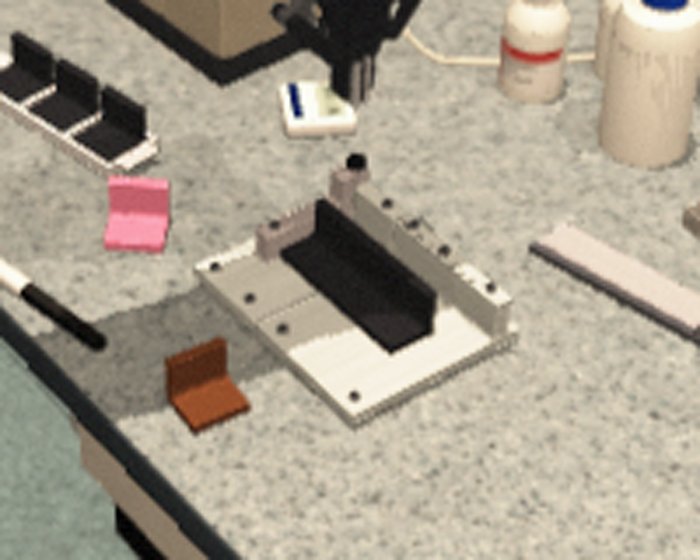

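The stock is down on the table, straight and butted on the stop, with its leg about 29 mm short of the fence. Fingers are shut. Now I'll tilt the tool 30° toward the fence.

Emit:
servo_tool:
  series:
    - [[0,0,0.0417],[0,0,0],0]
    - [[0,0,0.0417],[0,0,0],0]
    - [[0,0,0.0417],[0,0,0],0]
    - [[0,0,0.0417],[0,0,0],0]
    - [[0,0,0],[0,0,0.1],0]
    - [[0,0,0],[0,0,0],0]

```text
clock: 22.35
tool_pos: [0.5605, -0.0402, 0.1377]
orientation: [1.42, 0.806, -0.829]
contact_force: [0.7, 0.5, 0.4]
width: -0.0
```

```bash
python3 -c "
from h import *
go(.535,-.049,.08); wsnap('w_q1')
"
```

```text
t 22.35 tip [ 0.5448 -0.0399  0.165 ] yaw -0.88 share tool [ 0.2297 -0.1693  0.0306] F [0.7 0.5 0.4] w -0.0
t 22.35 tcp [ 0.5605 -0.0402  0.1377] 
 [[ 0.499  0.867 -0.016]
 [-0.008 -0.013 -1.   ]
 [-0.867  0.499  0.   ]] q [-0.36  0.18  0.41  2.27 -0.39  0.2   0.38] F [0.7 0.5 0.4]
```

View pics/w_q1.png

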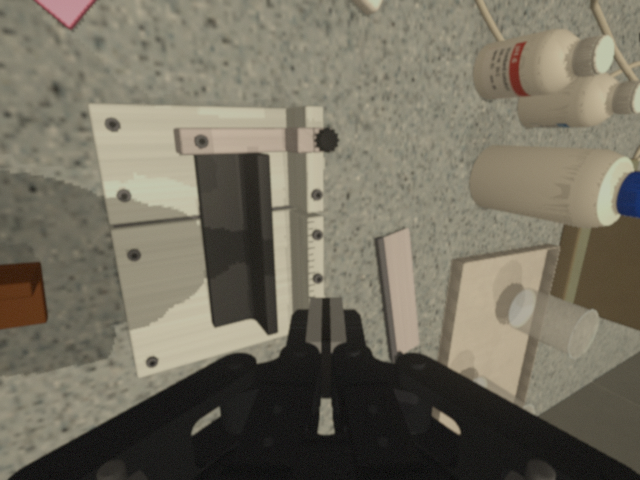

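Joint 6 is close to its limit at 30°, so I'll go back to a 15° tilt. That leaves room at working height and still touches low on the leg.

Emit:
servo_tool:
  series:
    - [[0,0,-0.0417],[0,0,0],0]
    - [[0,0,-0.0417],[0,0,0],0]
    - [[0,0,0],[0,0,0],0]

```text
clock: 22.7
tool_pos: [0.5643, -0.0355, 0.1393]
orientation: [1.324, 1.01, -1.024]
contact_force: [-0.2, -0.1, -0.3]
width: -0.0005
```

```bash
python3 -c "
from h import *
go(.539,-.049,.07); go(.539,-.049,.031); print(env.state()['joints'].round(3))
"
```

```text
t 22.7 tip [ 0.5563 -0.0353  0.1697] yaw -0.44 share tool [ 0.307  -0.1402  0.0452] F [-0.2 -0.1 -0.3] w -0.0005
t 22.7 tip [ 0.5563 -0.0353  0.1697] yaw -0.44 share tool [ 0.4327 -0.1734  0.0449] F [-0.2 -0.1 -0.3] w -0.0005
[-0.47   0.286  0.553  2.054 -0.279  0.6    0.249]
```

Emit:
servo_tool:
  series:
    - [[0,0,0],[0.102,-0.047,0.015],0]
    - [[0,0,0],[0.102,-0.047,0.015],0]
    - [[0,0,0],[0.102,-0.047,0.015],0]
    - [[0,0,0],[0,0,0],0]
    - [[0,0,0],[0,0,0],0]

```text
clock: 23.2
tool_pos: [0.5447, -0.0496, 0.0391]
orientation: [1.327, 1.008, -1.023]
contact_force: [0.3, 0.1, 1.1]
width: -0.0002
```

```bash
python3 -c "
from h import *
go(.539,-.049,.031); wsnap('w_q2'); snap('scene','s_q2'); i=cv2.imread('pics/s_q2.png'); cv2.imwrite('pics/s_q2c.png',cv2.resize(i[180:340,240:440],None,fx=3.5,fy=3.5,interpolation=cv2.INTER_CUBIC))
"
```

```text
t 23.2 tip [ 0.5365 -0.0495  0.0695] yaw -0.58 share tool [ 0.1261 -0.0253 -0.0019] F [0.3 0.1 1.1] w -0.0002
t 23.2 tcp [ 0.5447 -0.0496  0.0391] 
 [[ 0.258  0.966 -0.01 ]
 [-0.004 -0.01  -1.   ]
 [-0.966  0.258  0.001]] q [-0.29  0.43  0.39  2.15 -0.48  0.36  0.47] F [0.3 0.1 1.1]
```

View pics/w_q2.png

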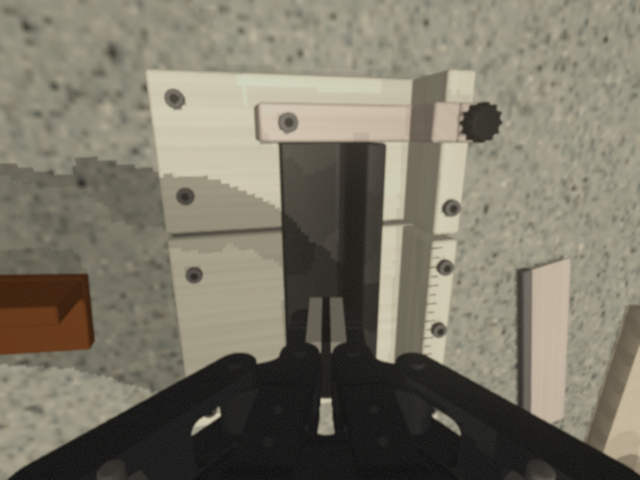

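View pics/s_q2c.png

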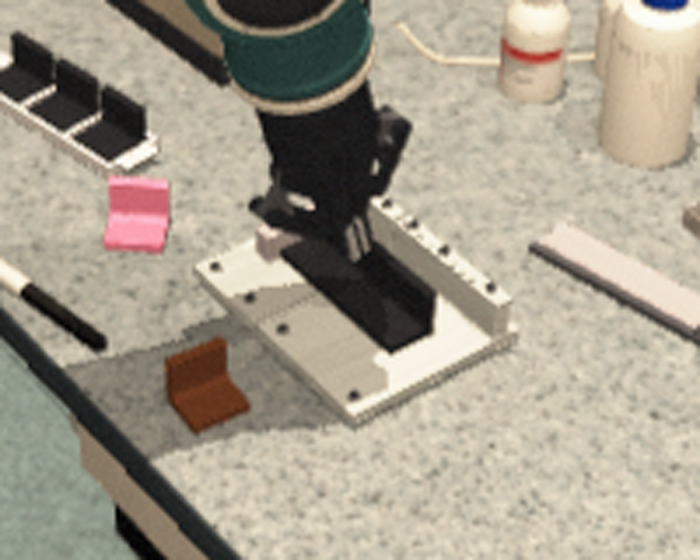

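Emit:
servo_tool:
  series:
    - [[0,0,-0.02],[0,0,0],0]
    - [[0,0,0],[0.07,-0.015,0],0]
    - [[0,0,0],[0,0,0],0]

```text
clock: 23.6
tool_pos: [0.5446, -0.0486, 0.0172]
orientation: [1.302, 1.057, -1.068]
contact_force: [-0.9, 0.2, -1.0]
width: -0.0
```

```bash
python3 -c "
from h import *
go(.540,-.049,.031);print(env.state()['joints'].round(3))
"
```

```text
t 23.6 tip [ 0.5383 -0.0485  0.0481] yaw -0.48 share tool [ 0.057  -0.0058  0.0014] F [-0.9  0.2 -1. ] w -0.0
[-0.293  0.489  0.394  2.113 -0.484  0.412  0.462]
```

Emit:
servo_tool:
  series:
    - [[0,0,0],[0.035,-0.003,0],0]
    - [[0,0,0],[0.02,-0.003,0],0]
    - [[0,0,0],[0,0,0],0]
    - [[0,0,0],[0,0,0],0]

```text
clock: 24.0
tool_pos: [0.5458, -0.0494, 0.001]
orientation: [1.303, 1.056, -1.069]
contact_force: [0.4, -0.3, -0.2]
width: 0.0001
```

```bash
python3 -c "
from h import *
go(.550,-.049,.031);print(env.state()['joints'].round(3))
"
```

```text
t 24.0 tip [ 0.5396 -0.0493  0.0319] yaw -0.56 share tool [ 0.0097  0.0334 -0.0013] F [ 0.4 -0.3 -0.2] w 0.0001
[-0.264  0.52   0.362  2.113 -0.51   0.379  0.487]
```

Emit:
servo_tool:
  series:
    - [[0,0,0],[0.01,-0.002,0],0]
    - [[0,0,0],[0.002,0.0098,0],0]
    - [[0,0,0],[0.002,0.0098,0],0]
    - [[0,0,0],[0.002,0.0098,0],0]
    - [[0,0,0],[0.002,0.0098,0],0]
    - [[0,0,0],[0.002,0.0098,0],0]
    - [[0,0,0],[0,0,0],0]

```text
clock: 24.7
tool_pos: [0.5621, -0.0498, -0.0013]
orientation: [1.304, 1.054, -1.067]
contact_force: [-1.6, -1.3, 15.3]
width: 0.0001
```

```bash
python3 -c "
from h import *
go(.5787,-.049,.029);print(env.state()['joints'].round(3)); wsnap('w_q3')
"
```

```text
t 24.7 tip [ 0.5558 -0.0497  0.0296] yaw -0.57 share tool [ 0.0172  0.0744 -0.0032] F [-1.6 -1.3 15.3] w 0.0001
[-0.26   0.544  0.361  2.077 -0.512  0.391  0.484]
t 24.7 tcp [ 0.5621 -0.0498 -0.0013] 
 [[ 0.2    0.98  -0.01 ]
 [-0.002 -0.01  -1.   ]
 [-0.98   0.2    0.   ]] q [-0.26  0.54  0.36  2.08 -0.51  0.39  0.48] F [-1.6 -1.3 15.3]
```

View pics/w_q3.png

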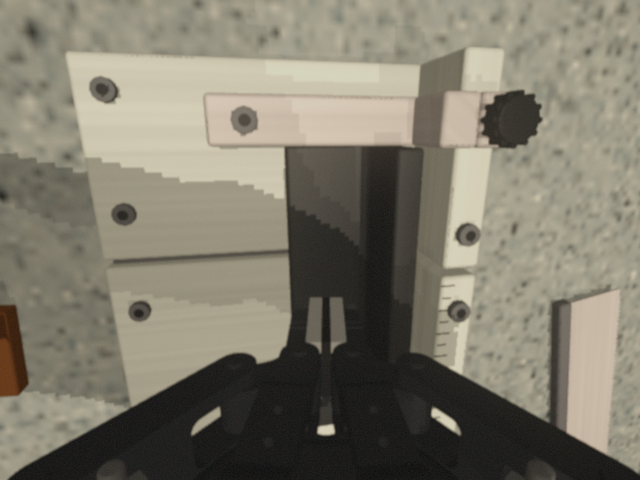

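The finger rests on the flat leg with 15 N and is carrying the stock with it. I'll ease the down force and keep sliding slowly.

Emit:
servo_tool:
  series:
    - [[0,0,0],[-0.004,0.001,0],0]
    - [[0,0,0],[0.002,0.0098,0],0]
    - [[0,0,0],[0.002,0.0098,0],0]
    - [[0,0,0],[0.002,0.0098,0],0]
    - [[0,0,0],[0,0,0],0]

```text
clock: 25.25
tool_pos: [0.5706, -0.0496, -0.001]
orientation: [1.303, 1.056, -1.068]
contact_force: [0.7, -0.2, 4.7]
width: -0.0004
```

```bash
python3 -c "
from h import *
go(.5787,-.049,.029); wsnap('w_q4'); im,d,ci=snap('scene','s_q4'); i=cv2.imread('pics/s_q4.png'); cv2.imwrite('pics/s_q4c.png',cv2.resize(i[200:320,270:420],None,fx=5,fy=5,interpolation=cv2.INTER_CUBIC))
"
```

```text
t 25.25 tip [ 0.5643 -0.0495  0.0299] yaw -0.54 share tool [ 0.0124  0.0464 -0.0022] F [ 0.7 -0.2  4.7] w -0.0004
t 25.25 tcp [ 0.5706 -0.0496 -0.001 ] 
 [[ 0.198  0.98  -0.01 ]
 [-0.002 -0.009 -1.   ]
 [-0.98   0.198  0.   ]] q [-0.26  0.56  0.37  2.06 -0.51  0.41  0.48] F [ 0.7 -0.2  4.7]
```

View pics/w_q4.png

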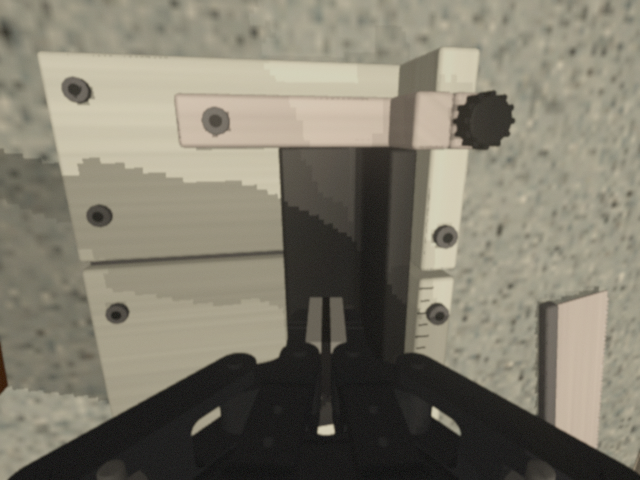

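View pics/s_q4c.png

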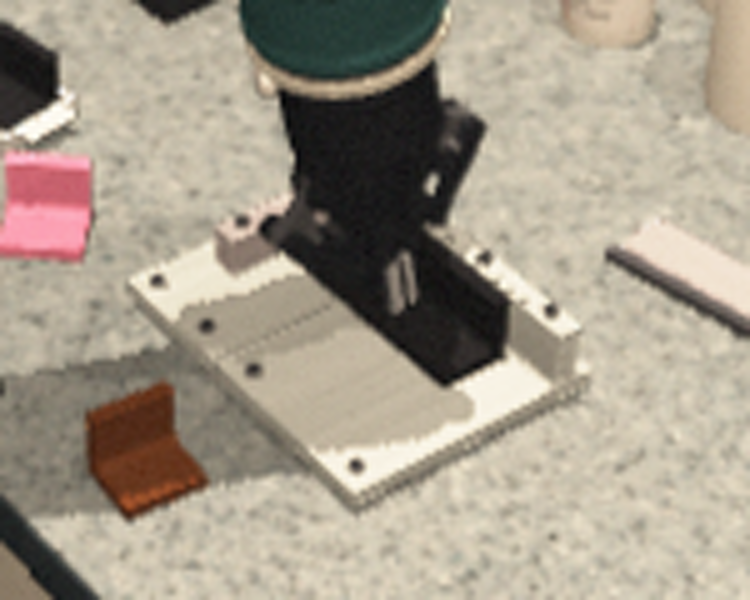

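Emit:
servo_tool:
  series:
    - [[0,0,0],[0.0018,0.0098,0],0]
    - [[0,0,0],[0.0018,0.0098,0],0]
    - [[0,0,0],[0,0,0],0]

```text
clock: 25.65
tool_pos: [0.5761, -0.0496, -0.001]
orientation: [1.303, 1.056, -1.069]
contact_force: [1.3, -0.7, 3.9]
width: -0.0001
```

Emit:
servo_tool:
  series:
    - [[0,0,0],[0.0014,0.0065,0],0]
    - [[0,0,0],[0,0,0],0]

```text
clock: 25.85
tool_pos: [0.5778, -0.0495, -0.0011]
orientation: [1.303, 1.057, -1.069]
contact_force: [-1.6, -0.6, 6.8]
width: -0.0001
```

Emit:
servo_tool:
  series:
    - [[0,0,0],[0.0014,0.0065,0],0]
    - [[0,0,0],[0,0,0],0]

```text
clock: 26.05
tool_pos: [0.5798, -0.0495, -0.0011]
orientation: [1.303, 1.057, -1.069]
contact_force: [-2.2, -0.1, 6.4]
width: 0.0
```

Emit:
servo_tool:
  series:
    - [[0,0,0],[0.0014,0.0065,0],0]
    - [[0,0,0],[0,0,0],0]

```text
clock: 26.25
tool_pos: [0.5811, -0.0495, -0.0012]
orientation: [1.303, 1.058, -1.07]
contact_force: [-7.0, 0.3, 11.2]
width: -0.0001
```

Emit:
servo_tool:
  series:
    - [[0,0,0],[0.0014,0.0065,0],0]
    - [[0,0,0],[0,0,0],0]

```text
clock: 26.45
tool_pos: [0.5812, -0.0495, -0.0015]
orientation: [1.302, 1.061, -1.072]
contact_force: [-23.2, 1.5, 28.5]
width: 0.0
```

Emit:
servo_tool:
  series:
    - [[0,0,0],[0.0014,0.0065,0],0]
    - [[0,0,0],[0,0,0],0]

```text
clock: 26.65
tool_pos: [0.5812, -0.0495, -0.0017]
orientation: [1.302, 1.064, -1.074]
contact_force: [-41.5, 2.1, 48.5]
width: -0.0002
```

The stock is firmly against the fence: the finger stopped moving and force built up on both axes. I'll back off to a moderate push.

Emit:
servo_tool:
  series:
    - [[0,0,0],[-0.0014,-0.0055,0],0]
    - [[0,0,0],[0,0,0],0]
    - [[0,0,0],[0,0,0],0]

```text
clock: 26.95
tool_pos: [0.5812, -0.0495, -0.0015]
orientation: [1.302, 1.061, -1.072]
contact_force: [-25.0, 0.3, 29.0]
width: 0.0
```

```bash
python3 -c "
from h import *
go(.5787,-.049,.029); wsnap('w_q5'); im,d,ci=snap('scene','s_q5'); i=cv2.imread('pics/s_q5.png'); cv2.imwrite('pics/s_q5c.png',cv2.resize(i[190:310,220:420],None,fx=4,fy=4,interpolation=cv2.INTER_CUBIC))
i=cv2.imread('pics/w_q5.png'); cv2.imwrite('pics/w_q5c.png',cv2.resize(i[30:400,160:480],None,fx=1.6,fy=1.6,interpolation=cv2.INTER_CUBIC))
"
```

```text
t 26.95 tip [ 0.5751 -0.0494  0.0294] yaw -0.58 share tool [ 0.0036  0.0114 -0.0016] F [-25.    0.3  29. ] w 0.0
t 26.95 tcp [ 0.5812 -0.0495 -0.0015] 
 [[ 0.193  0.981 -0.01 ]
 [-0.001 -0.01  -1.   ]
 [-0.981  0.193 -0.001]] q [-0.26  0.57  0.37  2.03 -0.51  0.43  0.47] F [-25.    0.3  29. ]
```

View pics/w_q5c.png

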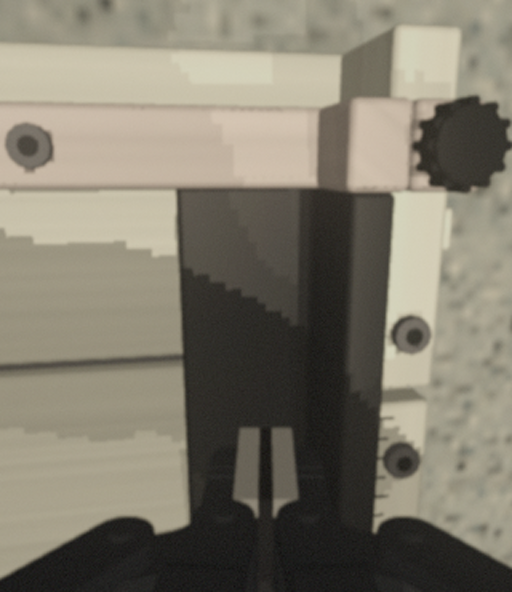

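View pics/s_q5c.png

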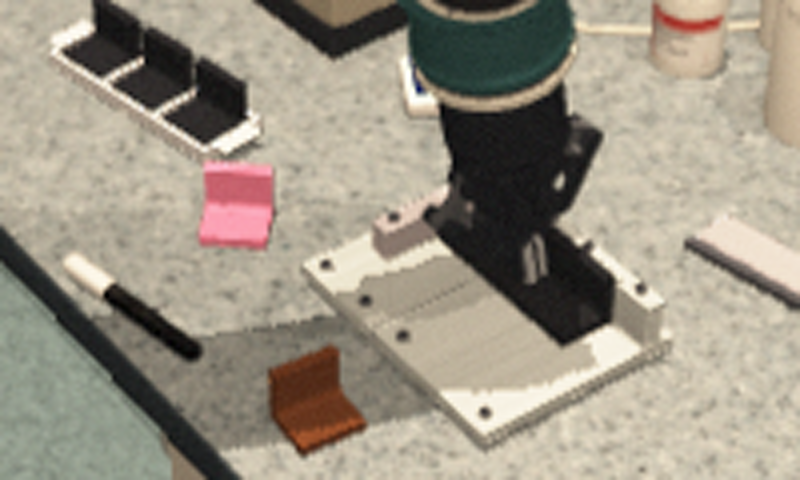

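The leg is flush on the fence along its whole length. To be sure the end is butted, I'll ease the push, nudge the stock toward the stop, then press again.

Emit:
servo_tool:
  series:
    - [[0,0,0],[-0.0012,-0.0052,0],0]
    - [[0,0,0],[0,0,0],0]

```text
clock: 27.25
tool_pos: [0.5811, -0.0495, -0.0013]
orientation: [1.302, 1.058, -1.07]
contact_force: [-10.9, -0.5, 15.1]
width: 0.0005
```

Emit:
servo_tool:
  series:
    - [[0,0,0],[0,0,-0.003],0]
    - [[0,0,0],[0,0,-0.003],0]
    - [[0,0,0],[0,0,0],0]

```text
clock: 27.55
tool_pos: [0.5812, -0.0489, -0.0012]
orientation: [1.302, 1.057, -1.071]
contact_force: [-10.9, -5.8, 14.2]
width: 0.0002
```

Emit:
servo_tool:
  series:
    - [[0,0,0],[0,0,-0.004],0]
    - [[0,0,0],[0,0,0],0]

```text
clock: 27.75
tool_pos: [0.5812, -0.0481, -0.0012]
orientation: [1.302, 1.056, -1.072]
contact_force: [-9.5, -7.8, 12.1]
width: -0.0003
```

```bash
python3 -c "
from h import *
go(.5787,-.049,.029); wsnap('w_q6')
a=cv2.imread('pics/w_q5.png');b=cv2.imread('pics/w_q6.png')
cv2.imwrite('pics/cmp.png',cv2.resize(np.hstack([a[130:200,250:420],b[130:200,250:420]]),None,fx=2.3,fy=2.3,interpolation=cv2.INTER_CUBIC))"
```

```text
t 27.75 tip [ 0.5751 -0.048   0.0297] yaw -0.63 share tool [0.0046 0.0114 0.0033] F [-9.5 -7.8 12.1] w -0.0003
t 27.75 tcp [ 0.5812 -0.0481 -0.0012] 
 [[ 0.196  0.981 -0.011]
 [-0.003 -0.011 -1.   ]
 [-0.981  0.196  0.001]] q [-0.27  0.57  0.37  2.03 -0.51  0.42  0.46] F [-9.5 -7.8 12.1]
```

View pics/cmp.png

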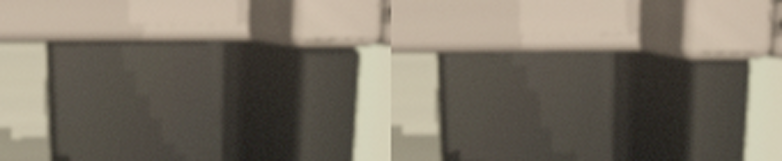

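No gap shows at the stop. Now the final diagonal push.

Emit:
servo_tool:
  series:
    - [[0,0,0],[0.0014,0.0035,0],0]
    - [[0,0,0],[0.001,0.003,0],0]
    - [[0,0,0],[0,0,0],0]
    - [[0,0,0],[0,0,0],0]
    - [[0,0,0],[0,0,0],0]
    - [[0,0,0],[0,0,0],0]

```text
clock: 28.4
tool_pos: [0.5814, -0.048, -0.0016]
orientation: [1.302, 1.059, -1.074]
contact_force: [-30.2, -6.5, 36.7]
width: 0.0002
```

```bash
python3 -c "
from h import *
go(.5787,-.049,.029); wsnap('w_q7'); snap('top','t_q7')
im,d,ci=snap('scene','s_q7'); i=cv2.imread('pics/s_q7.png'); cv2.imwrite('pics/s_q7c.png',cv2.resize(i[170:330,210:430],None,fx=3.6,fy=3.6,interpolation=cv2.INTER_CUBIC))"
```

```text
t 28.4 tip [ 0.5753 -0.048   0.0294] yaw -0.66 share tool [0.0033 0.0109 0.0033] F [-30.2  -6.5  36.7] w 0.0002
t 28.4 tcp [ 0.5814 -0.048  -0.0016] 
 [[ 0.192  0.981 -0.011]
 [-0.002 -0.011 -1.   ]
 [-0.981  0.192 -0.   ]] q [-0.27  0.57  0.37  2.03 -0.51  0.43  0.46] F [-30.2  -6.5  36.7]
```

View pics/w_q7.png

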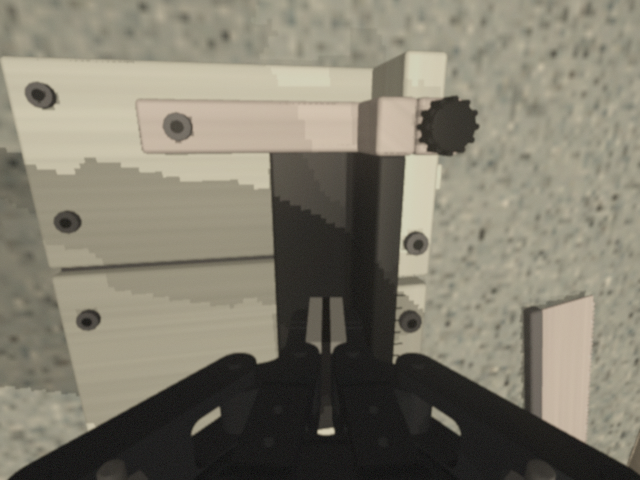

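View pics/s_q7c.png

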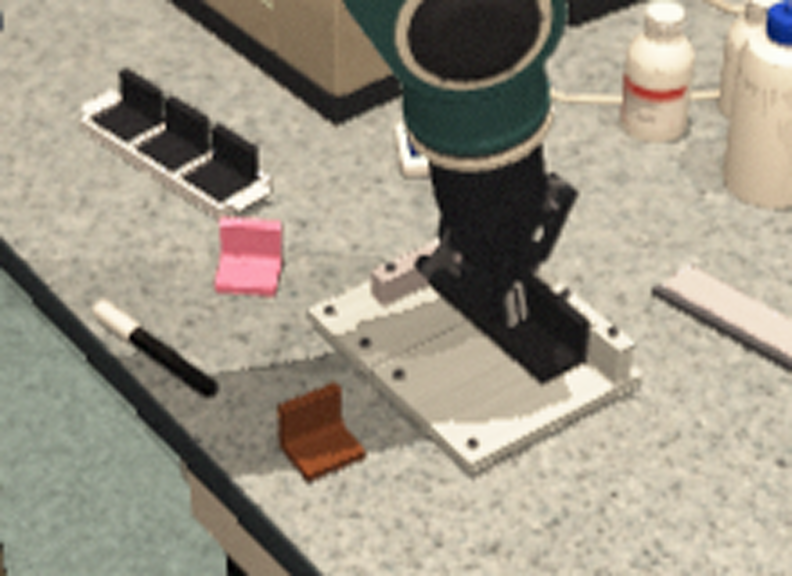

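Emit:
servo_tool:
  series:
    - [[0,0,0],[-0.0012,-0.001,0],0]
    - [[0,0,0],[0,0,0],0]
    - [[0,0,0],[0,0,0],0]
    - [[0,0,0],[0,0,0],0]
    - [[0,0,0],[0,0,0],0]

```text
clock: 29.05
tool_pos: [0.5813, -0.048, -0.0015]
orientation: [1.302, 1.059, -1.074]
contact_force: [-24.7, -7.3, 27.8]
width: -0.0
```

```bash
python3 -c "
from h import *
s=env.state(); print(s['contact_force'],s['tool_pos'],s['dq'].round(3))
print(env.finish_job())"
```

```text
[-24.66298488  -7.34814136  27.79345528] [ 0.58132058 -0.04799514 -0.00146265] [-0.    -0.001  0.001  0.001 -0.001 -0.    -0.002]
the job is handed in; nothing more can be done
None
```

The job is handed in at 29 s with the arm still pushing. The specimen lies flat in the empty bay, upright leg at the +x side like its neighbours. The stock stands on the jig, upright leg toward the fence and end at the stop.

**Last checks**
- **Push:** the shut fingertips press into the stock's inner corner with about 25 N toward the fence and 28 N down. About 7 N also acts toward the stop.
- **Seating:** the images show no gap at the fence or the stop. At the stop this is only good to about 1 mm, because the stop's top edge hides the joint. The stock was also butted there under about 6 N before I released it.
- **Slot clearance:** the middle of the gripper is about 24 mm to the long side of the slot.
- **Rest of the scene:** the other loose pieces look unmoved in the camera views.

**What went wrong or disagreed**
- **First grasp missed:** both cameras showed the real fingertips about 31.5 mm behind the reported TCP. Nothing was disturbed; I corrected for it and the second grasp held.
- **Less tilt than planned:** I tilted the tool only about 11°, because joint 6 came close to its limit at 30°. The diagonal push therefore comes from the direction of the commanded force, not from the tool's angle.
- **Stock slid by friction:** the fingertip dragged the stock toward the fence on its flat leg before it reached the upright leg; it stayed straight.
- **Push peaked before I eased it:** it briefly reached about 42 N toward the fence and 49 N down at the fingertips.

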